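# Hang the thermo-hygrometer back on the lab stand

## Robot

A 6-joint arm with a two-finger parallel gripper is mounted at the origin on the work surface. World frame = base frame: x ahead of the robot, y to its left, z up, the work surface at z = 0. Lengths are in m, angles in rad, forces in N, time in s.
With the tool pointing down it reaches from about 0.25 to 0.725 m from the base axis. Payload 4 kg.
Tool frame: the origin (TCP) lies where the fingers leave the gripper's body, on its centre line; the fingertips stand 73 mm ahead of it and the grasp point (between the pads) lies 54 mm ahead of it (bot.tip_reach is the z of the fingertips in the tool frame, in m); z points along the fingers, x is the direction in which the jaws open and shut, and the axes are right-handed (so a half turn about z gives the same grasp; the last joint's range is limited). The gripper opens to 85 mm and grips with 20 to 120 N. Pads are 22 mm wide; open, the fingers measure 114 mm over their backs; the gripper's body (76 mm by 85 mm) begins 54 mm behind the grasp point. The pads swing forward as they close: fully open they stand 13 mm farther back than shut.
Start: joints at [1.225, 0.241, 0.005, 1.335, 0, 1.571], TCP at [0.169, 0.47, 0.304] pointing down, gripper open.
Joint ranges: [-2.72, 2.72], [-1.05, 1.87], [-1.09, 1.28], [-1.99, 2.15], [-1.42, 1.44], [-3.14, 3.14]. Speed limits (rad/s): [2.79, 2.79, 3.14, 3.14, 3.14, 3.14].

## Interface

Orientations are given as a unit quaternion [x, y, z, w].
In Python, from workcell import bot, vision, job_done gives the robot as it stands.
- The arm moves only by the tool drive_tool, never from a script. Its argument "steps" is one flat list of numbers, 7 for each row, row after row: the shift along the tool's x, y, z in m, then the turn, a rotation vector about the tool's x, y, z in degrees, then the closure, from -1 (fully open) to 1 (shut). A call has 1 to 8 rows; each row shifts and turns the commanded pose from where the row before left it, along the tool's axes as they then stand; what a row does not reach is not made up. A row lasts 1/12 s, in which the tool goes at most 41.7 mm and 7.16 degrees, less where a joint would pass 70% of its speed; a pose out of reach is approached as far as the arm can. A call is refused whole if a number of a shift passes 0.0417 or a number of a turn 7.16, either way. A call with a gripper value outside its range is refused whole. The fingers move at their own pace and stop on an object; the grip force is fixed at half the most. Time passes only in rows, so rows that do not move let the fingers close. It gives the time, the measured TCP pose, the force and the opening at its end, in the units of the state.
- bot.get_obs(): the state, without advancing time (a new reading comes with each control period).
- vision.camera(name): name is "side" or "top"; returns (picture, depth): 420x560x3 uint8, red, green, blue; 420x560 float32, m along the optical axis (not along the pixel's ray), 0 where there is no reading.
- vision.camera_model(name): a dict with "mtx" (3x3 intrinsics, pixels), "rvec" (rotation vector, rad) and "tvec" (3), from world to camera coordinates, as OpenCV has them. Camera axes: x right, y down, z forward; pixel columns grow to the right and rows downward; lengths in m; the calibration is good to about 2 mm. A picture is of the moment at which its call begins. camera_model takes no time and is no camera call.
- job_done(): hands the job in, once; it reports no verdict.
The state is a dict: "clock": time; "joint_pos": joint angles; "joint_vel": joint speeds; "tau": joint torques, N m; "eef_pos": TCP position; "tool_rot": TCP orientation; "ft_force": force on the tool from outside, world axes, zero at the start; "ft_torque": the same for the moment, N m; "grip_width": finger opening in m.
Only numpy, scipy, OpenCV 4.12 (cv2) and the standard library are available. Lean on these libraries where they do the work, as an engineer would, in place of code of your own. Each camera call takes 0.05 s, during which the arm holds its last target.

## Task

The thermo-hygrometer has been checked and stands in its calibration cradle: lift it out and hang it by the slot in its top tab on the hook of the lab stand, with the two dials facing outward, away from the stand's rod. Slide it right back along the hook until the tab is up against the round shoulder, and leave it hanging there, still and upright. The clamp is set by hand, so feel for the hook's height and be gentle: do not push hard or knock the instrument against the stand, and leave the other things on the bench alone.

Things in the scene. Friction and masses are not known exactly. Their poses are not given: they have to be found in the camera images.
- gauge_centre (a point): Loose thermo-hygrometer: white upright case 22 mm thick (x), 56 wide (y), 84 tall (z), 0.19 kg, two round dials one above the other on its front; a slotted steel tab stands on top. This point: middle of the case. The dial face looks along its -x, z is up. It stands in the cradle's pocket, case bottom 12 mm above the bench.
- slot (a point): Middle of the slot in the instrument's tab, 57 mm above gauge_centre, same axes. Tab: in the case's mid-plane, 4 mm thick (x), 30 wide (y), 30 high, from the case top up. The slot goes through it along x, 14 mm wide (y) and 18 tall (z), with 6 mm of tab above it, 6 below and 8 to either side.
- dial_face (a point): Middle of the instrument's front (dial) face, 11 mm from gauge_centre along -x.
- cradle: Fixed board 150 x 90 x 12 mm with a grey block (55 x 76 mm, top 34 mm above the bench) whose pocket, 27 x 60 mm and 22 mm deep, holds the foot of the instrument; origin on the bench under the pocket's middle, axes as the instrument standing in it. A jar (36 mm wide, top at 57 mm) stands on it 72 mm in front of the dials. The bench 0.42 m straight ahead of the robot is clear for 80 mm around.
- stand: Fixed lab stand: base plate 190 x 120 x 10 mm, upright rod 12 mm thick, 300 mm tall; origin on the bench on the rod's axis, z up. A clamp on the rod carries the hook, which sticks out along the stand's -x: a disc-shaped shoulder 24 mm across, then a round level arm 6 mm thick and 32 mm long that turns up at its end. The clamp is tight.
- hook_mid (a point): Nominal point on the hook arm's axis at the shoulder's outer face: 70 mm from the rod's axis along -x, 205 mm above the bench, axes as stand. The clamp is set by hand: the real arm is up to 12 mm higher or lower, not measured. The tip ends 40 mm out from the shoulder, its top 10 mm above the arm's axis. Hung home, the slot's middle is 6 mm below the arm's axis.

How it is judged:
By the outcome, as a careful person would: the job done as asked, in the order asked, and still so for the second after the job is handed in, with the robot touching nothing.
It also fails if it takes over 72 s, if anything falls off the work surface, if the arm or the gripper's body presses on something with over 40 N, if the wrist force passes 120 N, or if a joint passes its speed limit or range.

## Working session

There is one attempt and no reset: what is moved stays moved. The work goes in short steps, Python scripts to look and compute and a tool call to move; the robot and the scene stay as the last step left them, time stands still between calls to the robot, and variables do not carry over. Pictures are saved under pics/ and viewed, and the job is handed in when it is done.

Besides the shell and the picture viewer there is one more tool, called as name(argument=value, ...) on one line, values as JSON. drive_tool: Moves the arm, as the interface text tells. Its arguments: {"type":"object","properties":{"steps":{"type":"array"}},"required":["steps"]}

```bash
mkdir -p pics; ls
cat > h.py <<'E'
import numpy as np, cv2
from workcell import bot, vision, job_done
def cam(n):
    p,d=vision.camera(n); m=vision.camera_model(n)
    R=cv2.Rodrigues(np.array(m["rvec"],float))[0]; t=np.array(m["tvec"],float).ravel(); K=np.array(m["mtx"],float)
    return p,d,K,R,t
def unproj(u,v,z,K,R,t):
    r=np.linalg.inv(K)@np.vstack([np.ravel(u),np.ravel(v),np.ones(np.size(u))])
    return (R.T@(r*np.ravel(z)-t[:,None])).T
def cloud(d,K,R,t):
    v,u=np.mgrid[:d.shape[0],:d.shape[1]]
    return unproj(u,v,d,K,R,t).reshape(d.shape+(3,))
def proj(P,K,R,t):
    c=R@np.asarray(P,float).reshape(-1,3).T+t[:,None]; q=K@c
    return (q[:2]/q[2]).T
E
python3 - <<'E'
from h import *
for n in("side","top"):
    p,d,K,R,t=cam(n); cv2.imwrite(f"pics/{n}0.png",p[:,:,::-1]); np.savez(f"{n}0.npz",p=p,d=d,K=K,R=R,t=t)
    print(n,K.tolist(),"pos",(-R.T@t).round(3),"fwd",R[2].round(3))
o=bot.get_obs(); print({k:np.round(v,3).tolist() for k,v in o.items()}); print(bot.tip_reach)
E
```

```text
pics
side [[422.76377633683245, 0.0, 275.3853211857743], [0.0, 422.76377633683245, 212.64083086929685], [0.0, 0.0, 1.0]] pos [ 0.394 -0.525  0.637] fwd [ 0.257  0.721 -0.643]
top [[406.8131711901915, 0.0, 271.026933010992], [0.0, 406.8131711901915, 208.9299715111342], [0.0, 0.0, 1.0]] pos [0.477 0.005 0.833] fwd [ 0.171  0.    -0.985]
{'clock': 0.1, 'joint_pos': [1.225, 0.241, 0.004, 1.335, -0.0, 1.571], 'joint_vel': [-0.0, -0.002, 0.002, 0.0, -0.001, 0.001], 'tau': [0.0, -37.314, 25.301, 0.011, -0.0, 0.0], 'eef_pos': [0.169, 0.47, 0.303], 'tool_rot': [0.818, 0.575, -0.001, 0.001], 'ft_force': [0.791, -1.002, 0.49], 'ft_torque': [0.022, -0.046, 0.048], 'grip_width': 0.086}
0.0726
```

View pics/side0.png

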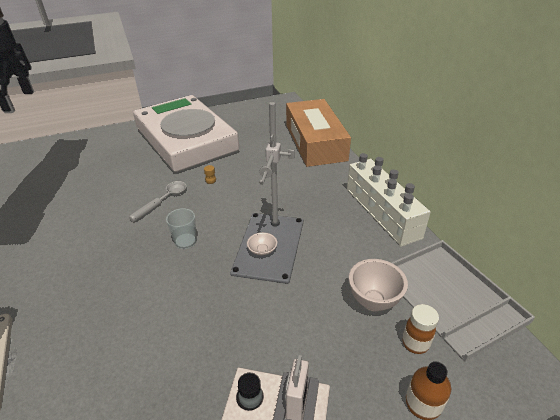

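View pics/top0.png

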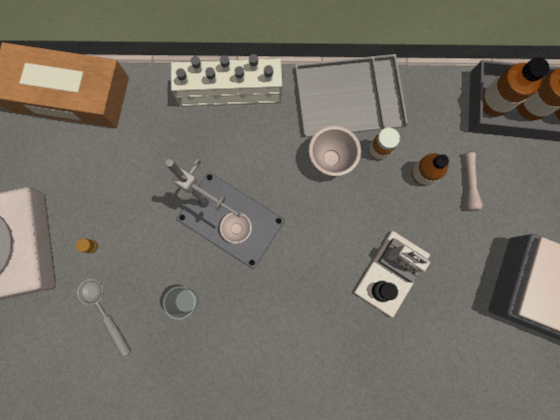

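The side view shows the stand (rod foot about 275,222; clamp and hook at 265–290,150–180) with a bowl on its base, and the instrument in the cradle at the bottom (about 298,385). The top view shows the hook from (186,180) to (240,215), and the instrument at about (405,258) with the jar in front at (385,291). Next I'll measure these.

Run:
```python
from h import *
for n,(x0,x1,y0,y1) in {"top":(340,450,225,325)}.items():
    z=np.load(f"{n}0.npz"); P=cloud(z['d'],z['K'],z['R'],z['t'])
    c=z['p'][y0:y1,x0:x1]; cv2.imwrite("pics/c1.png",cv2.resize(c[:,:,::-1],None,fx=7,fy=6,interpolation=2))
    for v in range(228,300,4): print(v,[int(P[v,u,2]*1000) if z['d'][v,u]>0 else None for u in range(360,440,4)])
z=np.load("top0.npz"); c=z['p'][150:250,160:270]; cv2.imwrite("pics/c2.png",cv2.resize(c[:,:,::-1],None,fx=7,fy=6,interpolation=2))
z=np.load("side0.npz"); c=z['p'][90:200,230:330]; cv2.imwrite("pics/c3.png",cv2.resize(c[:,:,::-1],None,fx=6,fy=5,interpolation=2))
z=np.load("side0.npz"); c=z['p'][340:420,210:340]; cv2.imwrite("pics/c4.png",cv2.resize(c[:,:,::-1],None,fx=6,fy=6,interpolation=2))
```

```text
228 [-1, 0, 0, 3, 0, 3, 1, 0, -1, 0, 0, 0, 3, 1, 0, 1, 2, 1, 3, 1]
232 [3, 2, 0, 0, 0, 0, 0, 0, 13, 13, 1, 2, 2, 0, -1, -2, 3, 0, 0, 2]
236 [-1, 3, 0, 2, 0, 0, 0, 9, 15, 11, 13, 0, 0, 2, 0, 0, 3, 1, 0, 0]
240 [0, 2, -1, 1, 4, 3, 0, 14, 29, 35, 13, 11, 12, 0, 1, 0, 2, 0, 3, 0]
244 [0, 1, 2, 1, 0, 2, 10, 16, 35, 38, 34, 33, 14, 12, 0, 1, 2, 1, 1, 1]
248 [1, 1, 1, 1, 1, 5, 11, 36, 34, 56, 82, 94, 99, 12, 11, 13, 0, 2, 0, 0]
252 [2, 2, 2, 1, 0, 15, 24, 36, 42, 73, 94, 98, 94, 120, 125, 12, 10, 12, 2, 2]
256 [0, 1, 0, 0, 12, 13, 37, 22, 48, 67, 87, 96, 96, 102, 104, 126, 34, 14, 1, 1]
260 [3, 3, 1, 0, 12, 31, 35, 34, 37, 45, 70, 87, 93, 96, 96, 109, 125, 127, 0, 0]
264 [3, 1, 0, 12, 12, 11, 26, 34, 37, 32, 39, 56, 79, 95, 94, 98, 96, 95, 1, 1]
268 [0, 1, 6, 10, 12, 10, 12, 12, 33, 35, 37, 36, 44, 68, 86, 95, 95, -1, 3, 0]
272 [2, 1, 11, 14, 12, 12, 14, 14, 13, 23, 36, 38, 35, 19, 35, 0, 1, 2, 1, 1]
276 [1, 8, 12, 15, 13, 14, 12, 14, 9, 12, 14, 30, 35, 36, 35, 0, None, 1, 2, 2]
280 [1, 10, 13, 12, 13, 13, 13, 12, 14, 13, 13, 12, 19, 36, 0, 0, 1, 2, 0, 0]
284 [12, 13, 13, 15, 14, 29, 58, 60, 59, 15, 13, 13, 13, 11, 2, 0, 3, 0, 1, 3]
288 [14, 12, 11, 11, 25, 51, 56, 58, 58, 58, 11, 14, 14, 2, 0, 1, 0, 4, 1, 0]
292 [11, 14, 15, 12, 24, 52, 56, 55, 60, 58, 13, 14, 1, 0, 2, 0, 0, 0, 0, 3]
296 [9, 17, 12, 14, 13, 30, 56, 59, 59, 59, 12, 12, 0, 0, 1, 2, 0, -2, 0, 0]
```

View pics/c1.png

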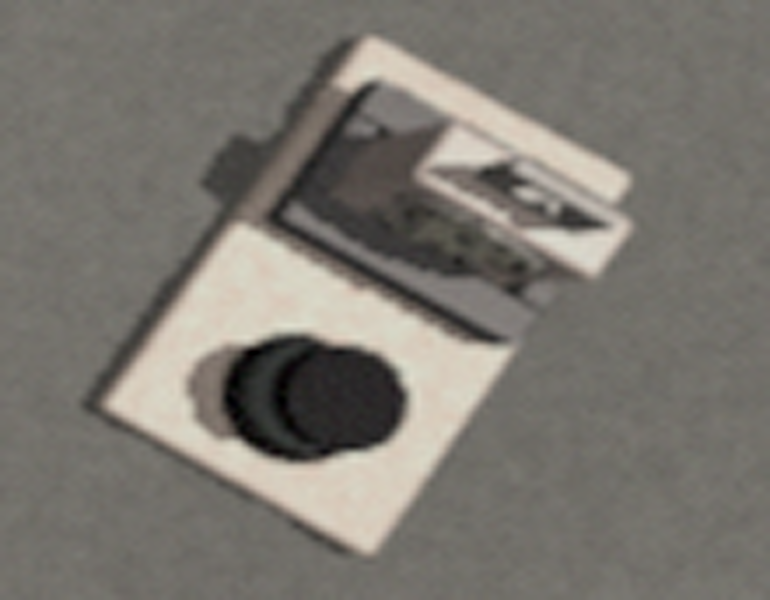

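View pics/c2.png

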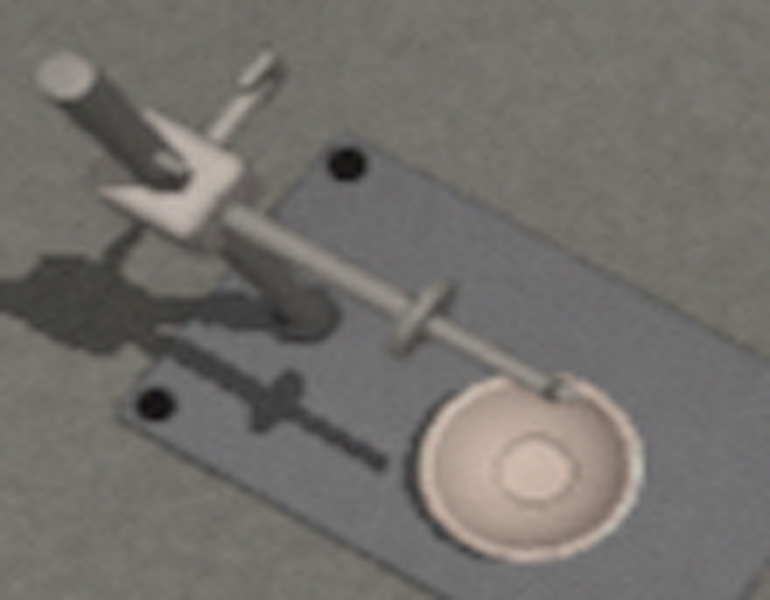

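View pics/c3.png

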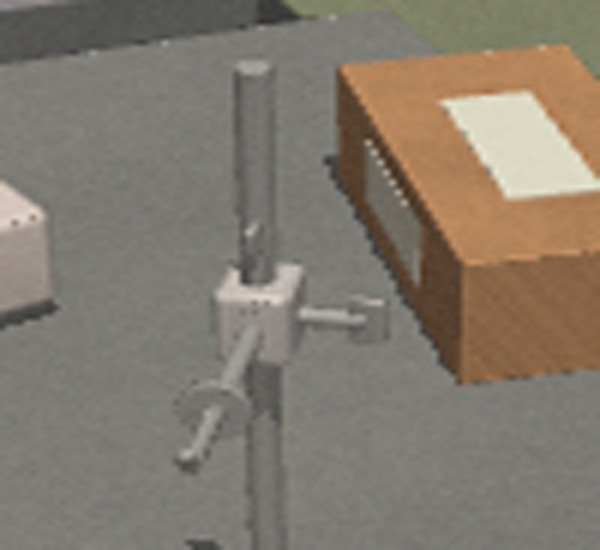

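View pics/c4.png

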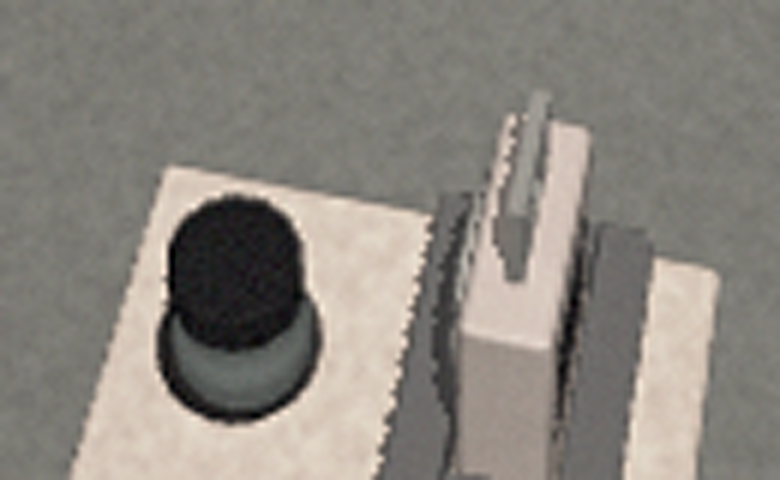

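Run:
```python
from h import *
z=np.load("top0.npz"); K,R,t=z['K'],z['R'],z['t']; P=cloud(z['d'],K,R,t)
def onplane(uv,h):
    a=unproj(uv[0],uv[1],1,K,R,t)[0]; c=-R.T@t; return c+(a-c)*(h-c[2])/(a[2]-c[2])
b=[onplane(q,.012) for q in [(392.9,230.8),(430.3,255),(393.6,317.5),(353.6,292.5)]]
for q in b: print("board",q.round(4))
for i in range(4):
    e=b[(i+1)%4]-b[i]; print(np.hypot(*e[:2]).round(4),np.degrees(np.arctan2(e[1],e[0])).round(1))
# case top corners
for q in [(446,125),(635,225),(598,278),(413,177)]:
    print("casetop",onplane((340+q[0]/7-.0,225+q[1]/6),.096).round(4))
roi=np.zeros(P.shape[:2],bool); roi[225:285,375:440]=1
for lo,hi in((.092,.1),(.118,.132)):
    q=P[roi&(P[...,2]>lo)&(P[...,2]<hi)]; print(lo,len(q),q.mean(0).round(4),cv2.minAreaRect((q[:,:2]*1000).astype(np.float32)))
# rays for tab top: brightness? jar
q=P[280:300,375:402].reshape(-1,3); q=q[q[:,2]>.053]; print("jar",cv2.minAreaRect((q[:,:2]*1000).astype(np.float32)))
z=np.load("side0.npz"); K,R,t=z['K'],z['R'],z['t']; P=cloud(z['d'],K,R,t)
roi[:]=0; roi[340:420,270:320]=1
for lo,hi in((.092,.1),(.118,.13)):
    q=P[roi&(P[...,2]>lo)&(P[...,2]<hi)]; print("side",lo,len(q),q.mean(0).round(4),cv2.minAreaRect((q[:,:2]*1000).astype(np.float32)))
# case top corners side crop c4: x/6+210,y/6+340
for q in [(507,115),(591,127),(552,350),(460,333)]:
    print("side casetop",onplane((210+q[0]/6,340+q[1]/6),.096).round(4))
```

```text
board [ 0.5765 -0.2428  0.012 ]
board [ 0.5284 -0.316   0.012 ]
board [ 0.4057 -0.2372  0.012 ]
board [ 0.4529 -0.16    0.012 ]
0.0876 -123.3
0.1458 147.3
0.0905 58.6
0.1488 -33.8
casetop [ 0.5391 -0.2359  0.096 ]
casetop [ 0.5097 -0.2831  0.096 ]
casetop [ 0.4938 -0.2728  0.096 ]
casetop [ 0.5234 -0.2267  0.096 ]
0.092 286 [ 0.5174 -0.2508  0.0964] ((517.5747680664062, -253.8235626220703), (55.853843688964844, 24.712800979614258), 57.4761848449707)
0.118 64 [ 0.5184 -0.2539  0.1257] ((518.5030517578125, -254.36856079101562), (30.453794479370117, 4.74882173538208), 56.750545501708984)
jar ((459.7260437011719, -114.65353393554688), (239.44528198242188, 31.26827049255371), 89.37660217285156)
side 0.092 517 [ 0.5147 -0.2573  0.0956] ((515.8923950195312, -253.05520629882812), (56.82258605957031, 23.938457489013672), 55.8824348449707)
side 0.118 88 [ 0.516 -0.255  0.125] ((516.8424682617188, -253.3077392578125), (31.32435417175293, 4.237277030944824), 55.983238220214844)
side casetop [ 0.523 -0.228  0.096]
side casetop [ 0.5401 -0.2379  0.096 ]
side casetop [ 0.5106 -0.2835  0.096 ]
side casetop [ 0.4933 -0.2728  0.096 ]
```

Run:
```python
from h import *
S={n:np.load(n+"0.npz") for n in("top","side")}
def ray(n,uv):
    z=S[n];K,R,t=z['K'],z['R'],z['t']; c=-R.T@t; a=unproj(uv[0],uv[1],1,K,R,t)[0]-c; return c,a/np.linalg.norm(a)
def tri(a,b):
    c1,d1=ray("top",a);c2,d2=ray("side",b)
    A=np.c_[d1,-d2]; s=np.linalg.lstsq(A,c2-c1,rcond=None)[0]; p,q=c1+s[0]*d1,c2+s[1]*d2
    return ((p+q)/2).round(4),np.linalg.norm(p-q).round(4)
T=lambda x,y:(160+x/7,150+y/6)
D=lambda x,y:(230+x/6,90+y/5)
print("rod top",tri(T(68,77),D(256,68)))
print("tip",tri(T(563,388),D(188,458)))
print("disc",tri(T(422,318),D(212,408)))
print("rod foot",tri(T(305,310),D(290,660)))
for n,(y0,y1,x0,x1) in {"top":(170,220,180,250),"side":(140,190,255,300)}.items():
    z=S[n];P=cloud(z['d'],z['K'],z['R'],z['t'])
    q=P[y0:y1,x0:x1].reshape(-1,3); q=q[(q[:,2]>.17)&(q[:,2]<.24)]
    np.save(n+"hook.npy",q); print(n,len(q)); 
    for r in q[::max(1,len(q)//40)]: print(r.round(3).tolist(),end=' ')
    print()
z=S["top"];
def onp(uv,h):
    c,d=ray("top",uv); return c+d*(h-c[2])/d[2]
# base holes
for q in [(348,164),(156,404)]: print("hole",onp(T(*q),.01).round(4))
for q in [(278.5,221),(252,262),(209.5,177),(182.5,217)]: print("hole",onp(q,.01).round(4))
```

```text
rod top (array([0.6316, 0.1434, 0.2982]), np.float64(0.0005))
tip (array([0.5757, 0.0531, 0.2013]), np.float64(0.0013))
disc (array([0.5947, 0.086 , 0.1967]), np.float64(0.0015))
rod foot (array([0.6352, 0.143 , 0.0129]), np.float64(0.0059))
top 581
[0.645, 0.146, 0.213] [0.644, 0.138, 0.21] [0.645, 0.136, 0.199] [0.631, 0.138, 0.239] [0.637, 0.137, 0.213] [0.635, 0.131, 0.212] [0.634, 0.133, 0.212] [0.632, 0.136, 0.213] [0.628, 0.138, 0.222] [0.627, 0.145, 0.218] [0.631, 0.126, 0.203] [0.628, 0.131, 0.211] [0.625, 0.137, 0.214] [0.624, 0.143, 0.213] [0.623, 0.148, 0.21] [0.625, 0.128, 0.201] [0.622, 0.132, 0.205] [0.619, 0.137, 0.213] [0.619, 0.146, 0.205] [0.62, 0.125, 0.201] [0.619, 0.134, 0.2] [0.616, 0.141, 0.205] [0.617, 0.117, 0.201] [0.616, 0.117, 0.2] [0.614, 0.114, 0.2] [0.611, 0.115, 0.197] [0.609, 0.105, 0.202] [0.606, 0.108, 0.201] [0.604, 0.102, 0.201] [0.603, 0.097, 0.2] [0.602, 0.096, 0.198] [0.6, 0.094, 0.2] [0.598, 0.089, 0.2] [0.597, 0.081, 0.198] [0.593, 0.084, 0.201] [0.592, 0.08, 0.199] [0.59, 0.075, 0.2] [0.589, 0.069, 0.197] [0.585, 0.07, 0.2] [0.583, 0.065, 0
[... 456 characters left out ...]
.13, 0.199] [0.66, 0.124, 0.197] [0.63, 0.126, 0.2] [0.615, 0.135, 0.196] [0.644, 0.142, 0.186] [0.621, 0.125, 0.199] [0.664, 0.124, 0.189] [0.634, 0.127, 0.192] [0.62, 0.122, 0.196] [0.616, 0.115, 0.199] [0.623, 0.132, 0.185] [0.625, 0.132, 0.182] [0.632, 0.138, 0.174] [0.603, 0.102, 0.199] [0.59, 0.087, 0.207] [0.596, 0.086, 0.204] [0.598, 0.082, 0.204] [0.599, 0.081, 0.202] [0.602, 0.082, 0.198] [0.603, 0.08, 0.198] [0.585, 0.092, 0.19] [0.585, 0.073, 0.2] [0.596, 0.085, 0.187] [0.58, 0.063, 0.199] [0.572, 0.051, 0.203] 
hole [0.6845 0.1333 0.01  ]
hole [0.5997 0.1863 0.01  ]
hole [ 0.5943 -0.0105  0.01  ]
hole [0.5106 0.0421 0.01  ]
hole [0.6852 0.1338 0.01  ]
hole [0.6004 0.1859 0.01  ]
```

Measured so far:

| Item | Position (m) | Yaw or height |
|---|---|---|
| Instrument | about (0.517, -0.2545) | its y axis at 57.2° |
| Stand rod | (0.632, 0.143) | stand +x at 57.9° |
| Hook arm axis | – | z about 0.197, which is 8 mm below nominal |

The plan is a tool-down grasp across the case width, with the jaws along the instrument's y axis.

```bash
cat > plan.py <<'E'
import sys
from h import *
from scipy.spatial.transform import Rotation as Ro
def rel(pos,yaw):  # shift (tool axes mm) and turn to reach tcp pos with tool down, tool-x yaw (deg)
    o=bot.get_obs(); Rt=Ro.from_quat(o["tool_rot"]); p=np.array(o["eef_pos"])
    a=np.radians(yaw); G=np.array([[np.cos(a),np.sin(a),0],[np.sin(a),-np.cos(a),0],[0,0,-1]])
    print("tcp",p.round(4),"x-yaw",np.degrees(np.arctan2(*Rt.as_matrix()[1::-1,0])).round(2),"ztool",Rt.as_matrix()[:,2].round(4),"j",np.round(o["joint_pos"],3),"F",np.round(o["ft_force"],2),"w",round(float(o["grip_width"]),4),"t",round(o["clock"],2))
    d=np.array(pos)-p
    print("turn(tool) deg",np.degrees((Rt.inv()*Ro.from_matrix(G)).as_rotvec()).round(2)," shift mm before turn",(Rt.inv().apply(d)*1000).round(1)," after turn",(G.T@d*1000).round(1))
if __name__=="__main__": rel([float(x) for x in sys.argv[1:4]],float(sys.argv[4]))
E
python3 plan.py 0.517 -0.2545 0.25 57.2
```

```text
tcp [0.1693 0.47   0.3031] x-yaw 70.19 ztool [-6.0e-04 -1.8e-03 -1.0e+00] j [ 1.225  0.241  0.004  1.335 -0.     1.571] F [ 0.79 -1.    0.49] w 0.0855 t 0.1
turn(tool) deg [1.000e-02 1.100e-01 1.299e+01]  shift mm before turn [-563.7  572.6   54.2]  after turn [-420.6  684.7   53.1]
```

drive_tool(steps=[0,0,0,0,0,6.5,-1,0,0,0,0,0,6.5,-1,0,0,0,0,0,0,-1])

```text
clock: 0.35
eef_pos: [0.1694, 0.4701, 0.3034]
tool_rot: [0.878, 0.478, -0.0, 0.0]
ft_force: [-0.8, -0.0, -0.1]
grip_width: 0.0855
```

drive_tool(steps=[-0.02,0.032,0,0,0,0,-1,-0.02,0.032,0,0,0,0,-1,-0.02,0.032,0,0,0,0,-1,-0.02,0.032,0,0,0,0,-1,-0.02,0.032,0,0,0,0,-1,-0.02,0.032,0,0,0,0,-1,-0.02,0.032,0,0,0,0,-1,-0.02,0.032,0,0,0,0,-1])

```text
clock: 1.02
eef_pos: [0.298, 0.1955, 0.3039]
tool_rot: [0.877, 0.48, 0.0, 0.0]
ft_force: [-0.1, 0.3, 0.9]
grip_width: 0.0857
```

```bash
python3 plan.py 0.517 -0.2545 0.25 57.2
```

```text
tcp [0.298  0.1955 0.3039] x-yaw 57.42 ztool [ 2.e-04  0.e+00 -1.e+00] j [ 0.581 -0.046 -0.318  1.299 -0.     1.149] F [-0.1   0.29  0.93] w 0.0857 t 1.02
turn(tool) deg [ 0.01 -0.01  0.22]  shift mm before turn [-261.2  426.8   53.9]  after turn [-259.6  427.8   53.9]
```

drive_tool(steps=[-0.02,0.033,0,0,0,0,-1,-0.02,0.033,0,0,0,0,-1,-0.02,0.033,0,0,0,0,-1,-0.02,0.033,0,0,0,0,-1,-0.02,0.033,0,0,0,0,-1,-0.02,0.033,0,0,0,0,-1,-0.02,0.033,0,0,0,0,-1,-0.02,0.033,0,0,0,0,-1])

```text
clock: 1.68
eef_pos: [0.4333, -0.0824, 0.3038]
tool_rot: [0.877, 0.48, 0.0, -0.0]
ft_force: [0.3, 1.6, 0.1]
grip_width: 0.0854
```

drive_tool(steps=[-0.02,0.033,0.01,0,0,0,-1,-0.02,0.033,0.01,0,0,0,-1,-0.02,0.033,0.01,0,0,0,-1,-0.02,0.033,0.01,0,0,0,-1,-0.02,0.03,0.01,0,0,0,-1,0,0,0,0,0,0,-1])

```text
clock: 2.18
eef_pos: [0.5159, -0.2573, 0.2497]
tool_rot: [0.879, 0.478, -0.002, -0.001]
ft_force: [0.6, -0.0, -0.5]
grip_width: 0.0856
```

```bash
python3 plan.py 0.517 -0.2545 0.25 57.2
```

```text
tcp [ 0.5159 -0.2573  0.2497] x-yaw 57.05 ztool [-3.3e-03 -4.0e-04 -1.0e+00] j [-0.462  0.421  0.118  1.271 -0.002  0.113] F [ 0.6  -0.04 -0.47] w 0.0856 t 2.18
turn(tool) deg [-0.15  0.12 -0.15]  shift mm before turn [ 2.9 -0.6 -0.3]  after turn [ 2.9 -0.6 -0.3]
```

drive_tool(steps=[0.002,0,0,0,0,0,-1,0,0,0,0,0,0,-1])

```text
clock: 2.35
eef_pos: [0.5158, -0.25, 0.2533]
tool_rot: [0.878, 0.479, -0.0, -0.001]
ft_force: [-0.4, -0.3, -0.0]
grip_width: 0.0854
```

```bash
python3 plan.py 0.517 -0.2545 0.14 57.2
python3 - <<'E'
from h import *
for n in("side","top"):
    p,d,K,R,t=cam(n); cv2.imwrite(f"pics/{n}1.png",p[:,:,::-1])
E
```

```text
tcp [ 0.5158 -0.25    0.2533] x-yaw 57.27 ztool [-0.0016  0.0014 -1.    ] j [-4.520e-01  4.120e-01  1.140e-01  1.275e+00  1.000e-03  1.200e-01] F [-0.39 -0.33 -0.  ] w 0.0854 t 2.35
turn(tool) deg [-0.12 -0.02  0.07]  shift mm before turn [ -3.2   3.7 113.2]  after turn [ -3.1   3.5 113.3]
```

View pics/side1.png

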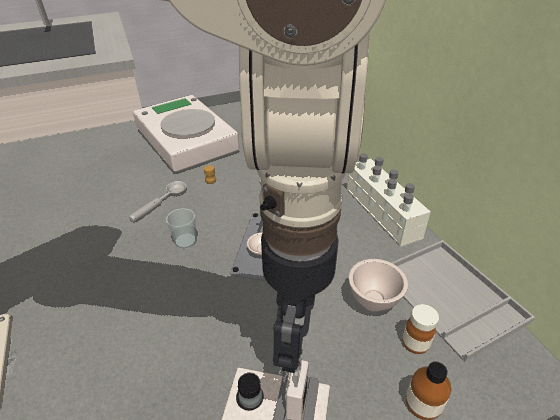

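View pics/top1.png

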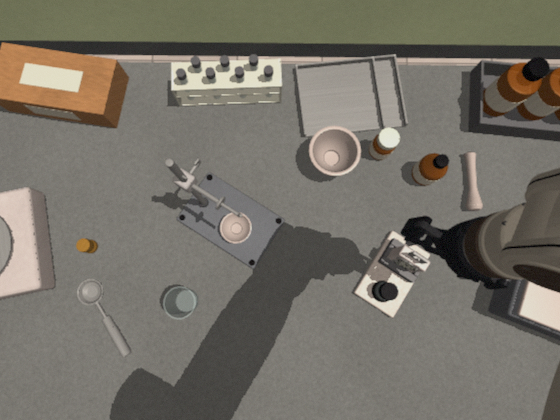

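The side view shows the gripper pointing straight down above the instrument, with the tab between the fingers at about (298,370). The wrist near the tool is about 80 mm wide, so it will clear the rod. I'll let it settle and re-read.

drive_tool(steps=[0,0,0,0,0,0,-1,0,0,0,0,0,0,-1])

```text
clock: 2.62
eef_pos: [0.5162, -0.2494, 0.255]
tool_rot: [0.878, 0.479, 0.0, 0.001]
ft_force: [-0.1, 0.2, -0.2]
grip_width: 0.0856
```

```bash
python3 plan.py 0.517 -0.2545 0.14 57.2
```

```text
tcp [ 0.5162 -0.2494  0.255 ] x-yaw 57.3 ztool [ 1.3e-03 -6.0e-04 -1.0e+00] j [-0.45   0.409  0.114  1.274  0.     0.121] F [-0.11  0.16 -0.17] w 0.0856 t 2.62
turn(tool) deg [ 0.08 -0.01  0.1 ]  shift mm before turn [ -3.9   3.3 115. ]  after turn [ -3.8   3.4 115. ]
```

drive_tool(steps=[-0.004,0.0033,0,0,0,0,-1,0,0,0.02,0,0,0,-1,0,0,0.02,0,0,0,-1,0,0,0.02,0,0,0,-1,0,0,0.01,0,0,0,-1,0,0,0,0,0,0,-1,0,0,0,0,0,0,-1,0,0,0,0,0,0,-1])

```text
clock: 3.28
eef_pos: [0.5175, -0.256, 0.1852]
tool_rot: [0.878, 0.479, 0.001, 0.001]
ft_force: [-0.5, -0.4, 0.8]
grip_width: 0.0853
```

```bash
python3 plan.py 0.517 -0.2545 0.14 57.2;  python3 - <<'E'
from h import *
p,d,K,R,t=cam("side"); cv2.imwrite(f"pics/side2.png",cv2.resize(p[280:420,200:380,::-1],None,fx=4,fy=4,interpolation=2))
E
```

```text
tcp [ 0.5175 -0.256   0.1852] x-yaw 57.2 ztool [ 0.002 -0.001 -1.   ] j [-0.459  0.465  0.012  1.116 -0.     0.113] F [-0.46 -0.44  0.83] w 0.0853 t 3.28
turn(tool) deg [ 0.13 -0.01 -0.  ]  shift mm before turn [ 1.  -1.3 45.2]  after turn [ 1.  -1.2 45.2]
```

View pics/side2.png

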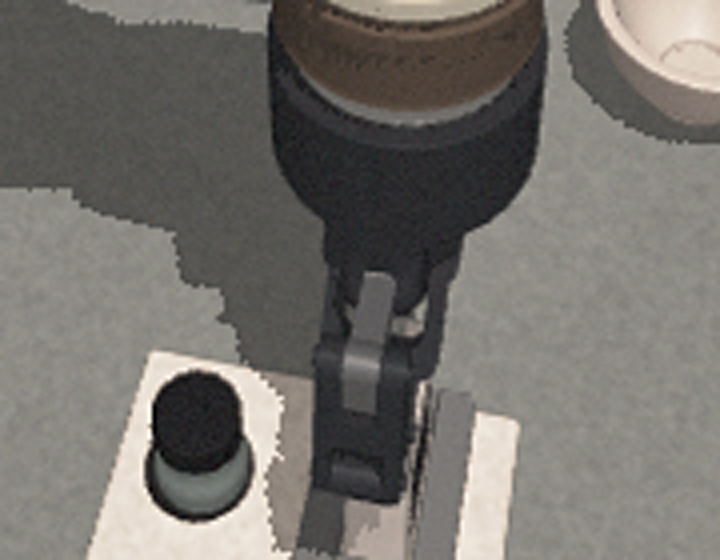

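The side crop shows the near finger lined up with the case side at about (360,420) and well clear of the jar at (195,410). I'll lower the last 45 mm and close.

drive_tool(steps=[0.001,-0.0012,0.01,0,0,0,-1,0,0,0.015,0,0,0,-1,0,0,0.013,0,0,0,-1,0,0,0.007,0,0,0,-1,0,0,0,0,0,0,-1,0,0,0,0,0,0,-1,0,0,0,0,0,0,-1,0,0,0,0,0,0,-1])

```text
clock: 4.0
eef_pos: [0.5169, -0.2544, 0.1399]
tool_rot: [0.878, 0.479, 0.001, 0.001]
ft_force: [-0.7, 0.3, -0.0]
grip_width: 0.0855
```

```bash
python3 plan.py 0.517 -0.2545 0.14 57.2;  python3 - <<'E'
from h import *
p,d,K,R,t=cam("side"); cv2.imwrite(f"pics/side3.png",cv2.resize(p[280:420,200:380,::-1],None,fx=4,fy=4,interpolation=2))
p,d,K,R,t=cam("top"); cv2.imwrite(f"pics/top3.png",cv2.resize(p[200:340,330:510,::-1],None,fx=4,fy=4,interpolation=2))
E
```

```text
tcp [ 0.5169 -0.2544  0.1399] x-yaw 57.19 ztool [ 1.8e-03 -8.0e-04 -1.0e+00] j [-0.457  0.506 -0.051  1.012  0.     0.115] F [-0.71  0.26 -0.01] w 0.0855 t 4.0
turn(tool) deg [ 0.11 -0.02 -0.01]  shift mm before turn [-0.   0.1 -0.1]  after turn [-0.   0.1 -0.1]
```

View pics/side3.png

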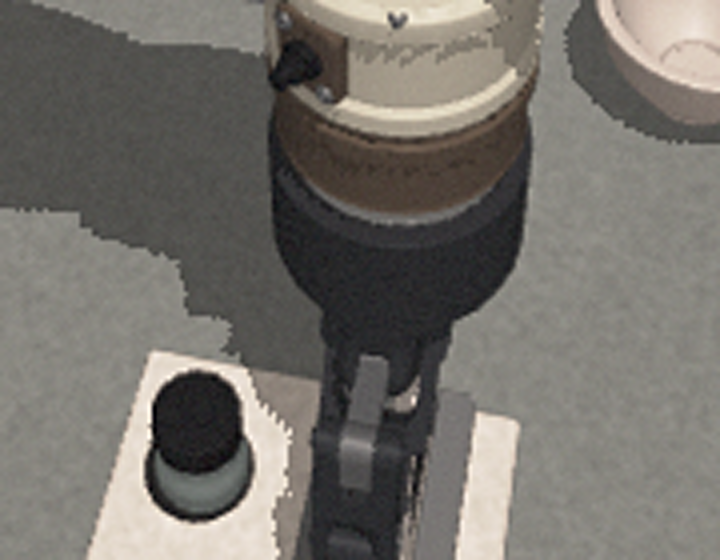

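View pics/top3.png

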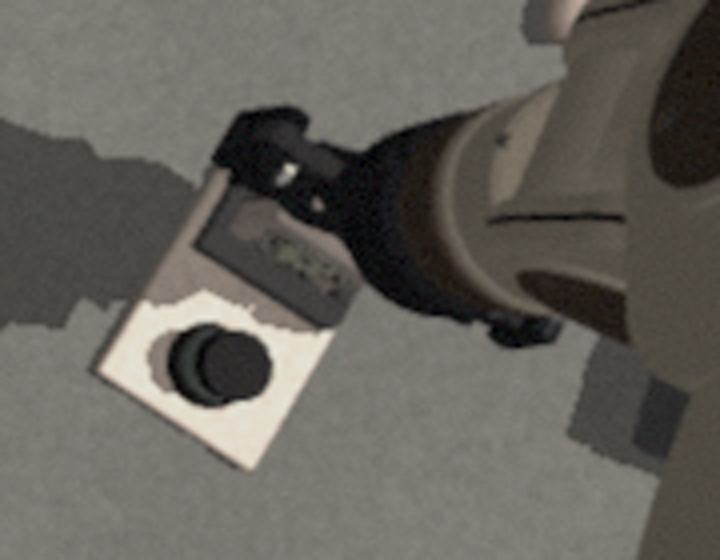

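Both fingers straddle the case and the tab stands under the body. Closing now.

drive_tool(steps=[0,0,0,0,0,0,-0.7,0,0,0,0,0,0,-0.5,0,0,0,0,0,0,-0.4,0,0,0,0,0,0,-0.35,0,0,0,0,0,0,-0.3,0,0,0,0,0,0,0,0,0,0,0,0,0,1,0,0,0,0,0,0,1])

```text
clock: 4.77
eef_pos: [0.5167, -0.2541, 0.1395]
tool_rot: [0.878, 0.479, 0.0, 0.0]
ft_force: [1.4, 2.1, 5.2]
grip_width: 0.0552
```

drive_tool(steps=[0,0,0,0,0,0,1,0,0,0,0,0,0,1,0,0,0,0,0,0,1,0,0,0,0,0,0,1])

```text
clock: 5.1
eef_pos: [0.5167, -0.2541, 0.1394]
tool_rot: [0.878, 0.479, 0.001, 0.0]
ft_force: [0.9, 1.1, 5.6]
grip_width: 0.0549
```

```bash
python3 plan.py 0.517 -0.2545 0.14 57.2
```

```text
tcp [ 0.5167 -0.2541  0.1394] x-yaw 57.2 ztool [ 1.3e-03 -1.0e-04 -1.0e+00] j [-0.457  0.506 -0.052  1.012  0.     0.115] F [0.92 1.12 5.58] w 0.0549 t 5.1
turn(tool) deg [ 0.06 -0.03 -0.  ]  shift mm before turn [-0.2  0.4 -0.5]  after turn [-0.2  0.4 -0.6]
```

drive_tool(steps=[0,0,-0.004,0,0,0,1,0,0,-0.006,0,0,0,1,0,0,-0.01,0,0,0,1,0,0,-0.01,0,0,0,1,0,0,0,0,0,0,1,0,0,0,0,0,0,1])

```text
clock: 5.6
eef_pos: [0.5169, -0.2546, 0.1701]
tool_rot: [0.878, 0.479, 0.001, 0.001]
ft_force: [-0.3, 0.1, -2.8]
grip_width: 0.0551
```

drive_tool(steps=[0,0,-0.02,0,0,0,1,0,0,-0.02,0,0,0,1,0,0,-0.02,0,0,0,1,0,0,-0.02,0,0,0,1,0,0,-0.015,0,0,0,1,0,0,0,0,0,0,1,0,0,0,0,0,0,1,0,0,0,0,0,0,1])

```text
clock: 6.27
eef_pos: [0.5157, -0.2539, 0.2625]
tool_rot: [0.878, 0.479, -0.001, -0.001]
ft_force: [0.2, -0.3, -2.3]
grip_width: 0.055
```

```bash
python3 - <<'E'
from h import *
p,d,K,R,t=cam("side"); cv2.imwrite(f"pics/side4.png",p[:,:,::-1])
p,d,K,R,t=cam("top"); cv2.imwrite(f"pics/top4.png",p[:,:,::-1])
E
python3 plan.py 0.517 -0.2545 0.26 57.2
```

```text
tcp [ 0.5155 -0.2538  0.262 ] x-yaw 57.19 ztool [-0.0031  0.0015 -1.    ] j [-0.457  0.411  0.135  1.299 -0.     0.115] F [-0.33 -0.24 -2.36] w 0.0549 t 6.37
turn(tool) deg [-0.19  0.02 -0.01]  shift mm before turn [0.2 1.7 2. ]  after turn [0.2 1.7 2. ]
```

View pics/side4.png

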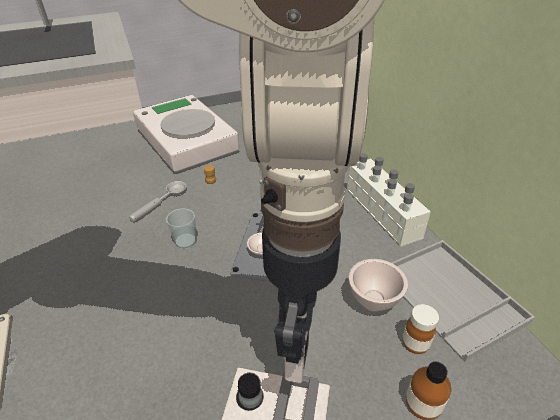

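View pics/top4.png

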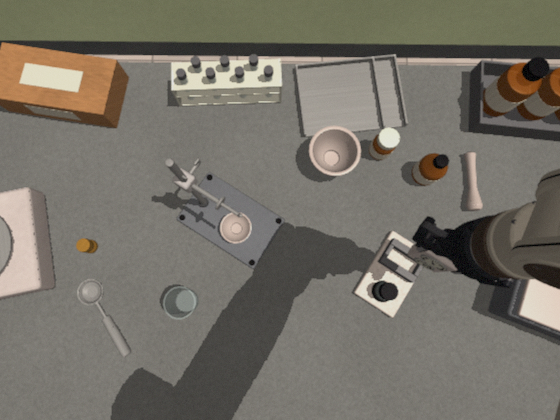

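The instrument is out of the cradle (pocket empty at about 400,262 in the top view) and held upright, with a load of about 2.3 N. I'll refine the hook line from the first depth images, then turn the tool.

Run:
```python
from h import *
rod=np.array([.632,.143]); a=np.radians(57.9); e=-np.array([np.cos(a),np.sin(a)]); n=np.array([-e[1],e[0]])
for v in("top","side"):
    q=np.load(v+"hook.npy"); s=(q[:,:2]-rod)@e; l=(q[:,:2]-rod)@n
    m=(abs(l)<.02)
    for lo,hi in((.03,.062),(.064,.076),(.076,.1),(.1,.12)):
        k=m&(s>lo)&(s<hi); 
        if k.sum(): print(v,lo,hi,k.sum(),"s",s[k].min().round(4),s[k].max().round(4),"l mean/min/max",np.round([l[k].mean(),l[k].min(),l[k].max()],4),"z 10/50/90/max",np.percentile(q[k,2],[10,50,90,100]).round(4))
    k=(abs(l)<.012)&(s>.03)&((s<.06)|(s>.077)); f=cv2.fitLine(q[k,:2].astype(np.float32),cv2.DIST_HUBER,0,.01,.01).ravel(); print(f, np.degrees(np.arctan2(f[1],f[0])))
```

```text
top 0.03 0.062 100 s 0.0303 0.0616 l mean/min/max [ 0.0003 -0.0038  0.0044] z 10/50/90/max [0.1979 0.1997 0.2014 0.2024]
top 0.064 0.076 77 s 0.0657 0.0757 l mean/min/max [ 0.0002 -0.0109  0.0119] z 10/50/90/max [0.1941 0.202  0.208  0.2092]
top 0.076 0.1 57 s 0.0763 0.0998 l mean/min/max [ 0.0004 -0.0023  0.0034] z 10/50/90/max [0.1974 0.1989 0.2006 0.2015]
top 0.1 0.12 19 s 0.1003 0.1088 l mean/min/max [ 0.0004 -0.0025  0.0035] z 10/50/90/max [0.1988 0.2048 0.2068 0.208 ]
[0.5282436  0.84909284 0.5972577  0.08704129] 58.11314
side 0.03 0.062 31 s 0.0309 0.0548 l mean/min/max [-0.001  -0.0048  0.0018] z 10/50/90/max [0.1979 0.1993 0.2003 0.2009]
side 0.064 0.076 104 s 0.0647 0.076 l mean/min/max [-0.0011 -0.0124  0.0091] z 10/50/90/max [0.1901 0.1991 0.2054 0.2081]
side 0.076 0.1 23 s 0.0771 0.0996 l mean/min/max [-0.001  -0.0053  0.0013] z 10/50/90/max [0.1963 0.1985 0.1999 0.2009]
side 0.1 0.12 16 s 0.1024 0.1107 l mean/min/max [-0.0008 -0.0045  0.0015] z 10/50/90/max [0.1981 0.2026 0.206  0.2067]
[0.53241855 0.8464812  0.59467053 0.08467793] 57.830982
```

drive_tool(steps=[0,0,0,0,0,-7,1,0,0,0,0,0,-7,1,0,0,0,0,0,-7,1,0,0,0,0,0,-7,1,0,0,0,0,0,-7,1,0,0,0,0,0,-7,1,0,0,0,0,0,-7,1,0,0,0,0,0,-7,1])

```text
clock: 7.03
eef_pos: [0.5157, -0.2539, 0.2623]
tool_rot: [0.548, 0.836, -0.0, -0.001]
ft_force: [0.4, -0.9, -2.3]
grip_width: 0.0549
```

drive_tool(steps=[0,0,0,0,0,-7,1,0,0,0,0,0,-7,1,0,0,0,0,0,-7,1,0,0,0,0,0,-7,1,0,0,0,0,0,-6.5,1,0,0,0,0,0,0,1,0,0,0,0,0,0,1])

```text
clock: 7.62
eef_pos: [0.5159, -0.2539, 0.2627]
tool_rot: [0.28, 0.96, 0.0, -0.001]
ft_force: [0.3, 0.1, -2.4]
grip_width: 0.055
```

```bash
python3 plan.py 0.555 0.02 0.262 147.9
```

```text
tcp [ 0.5159 -0.2539  0.2627] x-yaw 147.52 ztool [-1.9e-03  9.0e-04 -1.0e+00] j [-0.457  0.41   0.137  1.299 -0.    -1.461] F [ 0.34  0.13 -2.43] w 0.055 t 7.62
turn(tool) deg [-0.01 -0.12 -0.38]  shift mm before turn [114.1 252.1   0.9]  after turn [112.4 252.8   0.7]
```

drive_tool(steps=[0.015,0.02,0,0,0,-0.4,1,0.016,0.032,0,0,0,0,1,0.016,0.035,0,0,0,0,1,0.016,0.035,0,0,0,0,1,0.016,0.035,0,0,0,0,1,0.016,0.032,0,0,0,0,1,0.01,0.02,0,0,0,0,1,0,0,0,0,0,0,1])

```text
clock: 8.28
eef_pos: [0.5378, -0.0167, 0.2635]
tool_rot: [0.273, 0.962, 0.001, -0.001]
ft_force: [-0.1, 0.1, -2.3]
grip_width: 0.0551
```

drive_tool(steps=[0,0,0,0,0,0,1,0,0,0,0,0,0,1,0,0,0,0,0,0,1])

```text
clock: 8.53
eef_pos: [0.5377, -0.0222, 0.2637]
tool_rot: [0.276, 0.961, -0.0, -0.0]
ft_force: [-0.1, -0.0, -2.4]
grip_width: 0.055
```

```bash
python3 plan.py 0.555 0.02 0.229 147.9;python3 - <<'E'
from h import *
p,d,K,R,t=cam("side"); cv2.imwrite(f"pics/side5.png",p[:,:,::-1])
p,d,K,R,t=cam("top"); cv2.imwrite(f"pics/top5.png",p[:,:,::-1])
E
```

```text
tcp [ 0.5377 -0.0222  0.2637] x-yaw 147.96 ztool [-5.e-04 -3.e-04 -1.e+00] j [-0.041  0.336  0.03   1.265 -0.    -1.053] F [-0.12 -0.04 -2.38] w 0.055 t 8.53
turn(tool) deg [-0.03 -0.01  0.06]  shift mm before turn [ 7.7 44.9 34.6]  after turn [ 7.7 44.9 34.7]
```

View pics/side5.png

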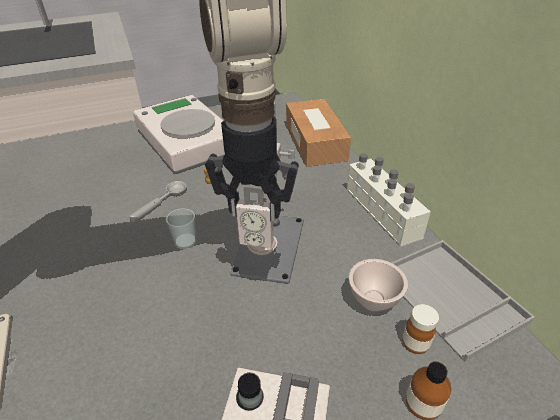

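View pics/top5.png

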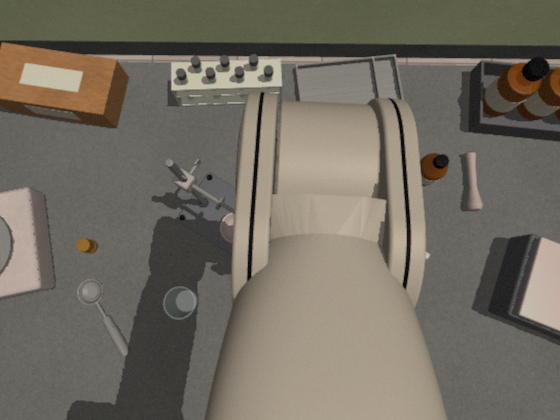

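The side view shows the instrument held with its dials facing outward at about (254,228) and the tab with its slot at (255,195). The cradle pocket is empty. I'll shift sideways and lower to the insertion height while still 80 mm out from the hook tip, then check the slot position optically.

drive_tool(steps=[0.004,0,0.01,0,0,0,1,0.004,0,0.012,0,0,0,1,0,0,0.012,0,0,0,1,0,0,0,0,0,0,1,0,0,0,0,0,0,1,0,0,0,0,0,0,1])

```text
clock: 9.13
eef_pos: [0.5314, -0.0176, 0.2305]
tool_rot: [0.276, 0.961, 0.0, 0.0]
ft_force: [0.9, 0.3, -2.5]
grip_width: 0.0557
```

```bash
python3 plan.py 0.555 0.02 0.229 147.9;python3 - <<'E'
from h import *
p,d,K,R,t=cam("side"); np.savez("side6.npz",p=p,d=d,K=K,R=R,t=t)
cv2.imwrite(f"pics/side6.png",cv2.resize(p[130:270,190:320,::-1],None,fx=5,fy=4,interpolation=2))
P=cloud(d,K,R,t); o=bot.get_obs(); c=np.array(o["eef_pos"])
a=np.radians(57.9); ex=np.array([np.cos(a),np.sin(a),0]); ey=np.array([-ex[1],ex[0],0])
q=P[130:270,190:320].reshape(-1,3); 
for nm,lo,hi,w in(("case",.12,.175,.03),("tab",.187,.213,.03)):
    k=(q[:,2]>lo)&(q[:,2]<hi)&(abs((q-c)@ex+.0)<.02)&(abs((q-c)@ey)<w)
    r=q[k]-c; print(nm,k.sum(),"x",np.percentile(r@ex,[5,50,95]).round(4),"y",np.percentile(r@ey,[1,50,99]).round(4),"z",np.percentile(q[k,2],[1,99]).round(4))
E
```

```text
tcp [ 0.5314 -0.0176  0.2305] x-yaw 148.02 ztool [ 9.e-04 -1.e-04 -1.e+00] j [-0.033  0.345 -0.047  1.178 -0.    -1.046] F [ 0.86  0.25 -2.46] w 0.0557 t 9.13
turn(tool) deg [0.02 0.05 0.12]  shift mm before turn [-0.1 44.4  1.6]  after turn [-0.  44.4  1.5]
case 808 x [-0.0163 -0.0143 -0.0098] y [-0.0282 -0.0031  0.0272] z [0.1206 0.1746]
tab 336 x [-0.0125 -0.0037  0.0048] y [-0.0289  0.0047  0.0296] z [0.187  0.2123]
```

View pics/side6.png

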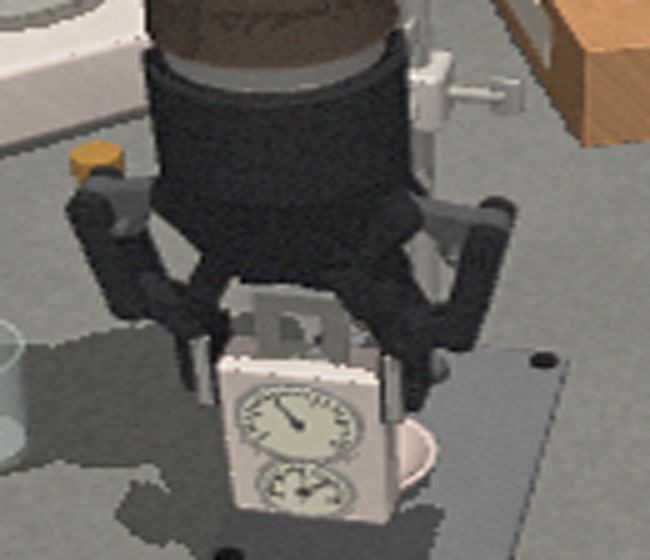

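Run:
```python
from h import *
z=np.load("side6.npz"); K,R,t=z['K'],z['R'],z['t']; P=cloud(z['d'],K,R,t); p=z['p'].astype(int)
c=np.array([.5314,-.0176,.2305]); a=np.radians(57.9); ex=np.array([np.cos(a),np.sin(a),0]); ey=np.array([-ex[1],ex[0],0])
sub=P[220:260,236:266].reshape(-1,3); L=np.c_[(sub-c)@ex,(sub-c)@ey,sub[:,2]]
k=(abs(L[:,0]+.014)<.006); A=np.c_[L[k,1],L[k,2]-.15,np.ones(k.sum())]; f,res,_,_=np.linalg.lstsq(A,L[k,0],rcond=None)
print("front: x = ",f.round(4),"yaw err deg",np.degrees(f[0]).round(2),"pitch deg",np.degrees(f[1]).round(2),k.sum())
cc=-R.T@t
def onx(u,v,x):
    d=unproj(u,v,1,K,R,t)[0]-cc; s=(x-(cc-c)@ex)/(d@ex); q=cc+d*s; return ((q-c)@ey).round(4),q[2].round(4)
C=lambda x,y:(190+x/5,130+y/4)
for nm,q in dict(TL=(219,360),TR=(382,380),BL=(235,508),BR=(388,522)).items(): print(nm,onx(*C(*q),-.011),onx(*C(*q),-.0135))
for nm,q in dict(slotL=(279,325),slotR=(323,335),tabL=(254,320),tabR=(350,340),slotbot=(300,352)).items(): print(nm,onx(*C(*q),-.002),onx(*C(*q),-.0045))
g=cv2.resize(z['p'][190:235,225:275,::-1],None,fx=15,fy=13,interpolation=cv2.INTER_CUBIC); cv2.imwrite("pics/side6b.png",g)
```

```text
front: x =  [-0.0067  0.0103 -0.0137] yaw err deg -0.39 pitch deg 0.59 1099
TL (np.float64(0.0252), np.float64(0.1885)) (np.float64(0.0242), np.float64(0.1908))
TR (np.float64(-0.029), np.float64(0.1863)) (np.float64(-0.0296), np.float64(0.1886))
BL (np.float64(0.0267), np.float64(0.1022)) (np.float64(0.0258), np.float64(0.1049))
BR (np.float64(-0.0283), np.float64(0.104)) (np.float64(-0.029), np.float64(0.1067))
slotL (np.float64(0.0065), np.float64(0.2024)) (np.float64(0.0057), np.float64(0.2045))
slotR (np.float64(-0.0079), np.float64(0.1993)) (np.float64(-0.0087), np.float64(0.2015))
tabL (np.float64(0.0147), np.float64(0.2038)) (np.float64(0.0139), np.float64(0.2059))
tabR (np.float64(-0.0168), np.float64(0.198)) (np.float64(-0.0175), np.float64(0.2002))
slotbot (np.float64(0.0003), np.float64(0.189)) (np.float64(-0.0005), np.float64(0.1912))
```

View pics/side6b.png

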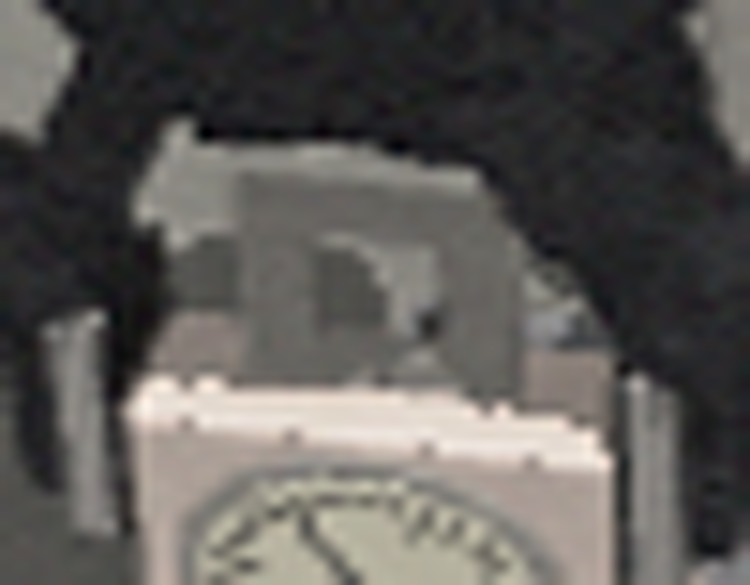

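The slot is centred at about z=0.202, roughly 28 mm below the TCP, and upright. It sits about 1 mm toward the stand's -y. I'll drop 2 mm, shift +1.5 mm in tool x, and come up close to the tip.

drive_tool(steps=[0.0015,0.01,0.002,0,0,0,1,0,0.015,0,0,0,0,1,0,0.015,0,0,0,0,1,0,0.015,0,0,0,0,1,0,0.01,0,0,0,0,1,0,0,0,0,0,0,1,0,0,0,0,0,0,1,0,0,0,0,0,0,1])

```text
clock: 9.85
eef_pos: [0.5639, 0.0392, 0.2276]
tool_rot: [0.275, 0.962, -0.0, -0.0]
ft_force: [-0.4, -0.0, -1.7]
grip_width: 0.0552
```

```bash
python3 plan.py 0.5948 0.0837 0.2285 147.9;python3 - <<'E'
from h import *
p,d,K,R,t=cam("side"); np.savez("side7.npz",p=p,d=d,K=K,R=R,t=t)
cv2.imwrite(f"pics/side7.png",cv2.resize(p[150:220,225:300,::-1],None,fx=10,fy=8,interpolation=cv2.INTER_CUBIC))
p,d,K,R,t=cam("top"); cv2.imwrite(f"pics/top7.png",p[:,:,::-1])
E
```

```text
tcp [0.5639 0.0392 0.2276] x-yaw 148.12 ztool [-1.e-03 -5.e-04 -1.e+00] j [ 0.07   0.412  0.045  1.205 -0.    -0.945] F [-0.37 -0.02 -1.66] w 0.0552 t 9.85
turn(tool) deg [-0.05 -0.03  0.22]  shift mm before turn [-2.7 54.2 -1. ]  after turn [-2.5 54.2 -0.9]
```

View pics/side7.png

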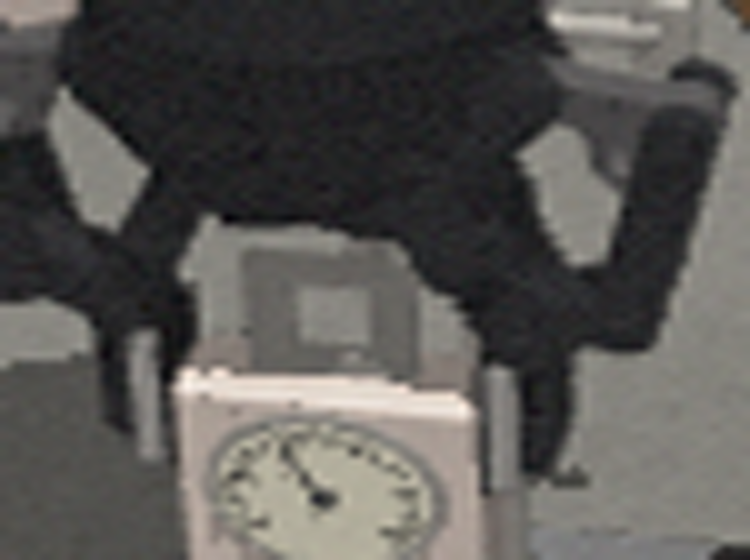

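View pics/top7.png

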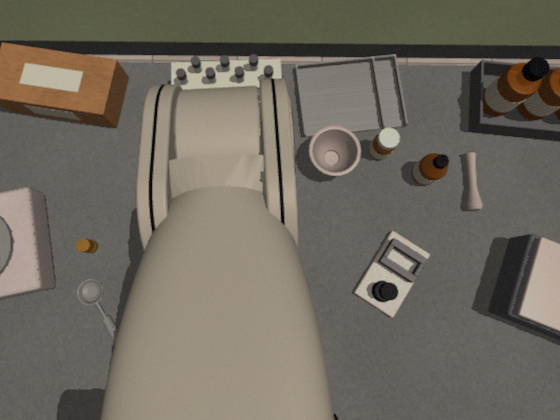

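drive_tool(steps=[-0.001,0,-0.001,0,0,0.2,1,0,0,0,0,0,0,1,0,0,0,0,0,0,1,0,0,0,0,0,0,1])

```text
clock: 10.28
eef_pos: [0.5649, 0.0381, 0.2291]
tool_rot: [0.277, 0.961, 0.0, 0.0]
ft_force: [-0.3, -0.2, -2.5]
grip_width: 0.055
```

```bash
python3 plan.py 0.5948 0.0837 0.2285 147.9
```

```text
tcp [0.5649 0.0381 0.2291] x-yaw 147.85 ztool [ 2.e-04  0.e+00 -1.e+00] j [ 0.067  0.412  0.049  1.208 -0.    -0.942] F [-0.26 -0.15 -2.47] w 0.055 t 10.28
turn(tool) deg [ 0.01  0.01 -0.05]  shift mm before turn [-1.1 54.5  0.6]  after turn [-1.1 54.5  0.6]
```

drive_tool(steps=[0,0.003,0.0005,0,0,0,1,0,0.003,0,0,0,0,1,0,0.003,0,0,0,0,1,0,0.003,0,0,0,0,1,0,0,0,0,0,0,1,0,0,0,0,0,0,1])

```text
clock: 10.78
eef_pos: [0.5714, 0.0489, 0.2283]
tool_rot: [0.276, 0.961, -0.0, -0.0]
ft_force: [-1.3, 0.5, -2.3]
grip_width: 0.0549
```

drive_tool(steps=[0,0.002,0,0,0,0,1,0,0.002,0,0,0,0,1,0,0.002,0,0,0,0,1,0,0,0,0,0,0,1,0,0,0,0,0,0,1])

```text
clock: 11.2
eef_pos: [0.5746, 0.0538, 0.2284]
tool_rot: [0.276, 0.961, -0.0, -0.0]
ft_force: [-0.3, -0.6, -3.1]
grip_width: 0.0549
```

```bash
python3 plan.py 0.5948 0.0837 0.2285 147.9;python3 - <<'E'
from h import *
p,d,K,R,t=cam("side")
cv2.imwrite(f"pics/side8.png",cv2.resize(p[150:220,225:300,::-1],None,fx=10,fy=8,interpolation=cv2.INTER_CUBIC))
E
```

```text
tcp [0.5746 0.0538 0.2284] x-yaw 147.9 ztool [-0. -0. -1.] j [ 0.093  0.433  0.08   1.218 -0.    -0.917] F [-0.35 -0.58 -3.11] w 0.0549 t 11.2
turn(tool) deg [-0. -0. -0.]  shift mm before turn [-1.3 36.1 -0.1]  after turn [-1.3 36.1 -0.1]
```

View pics/side8.png

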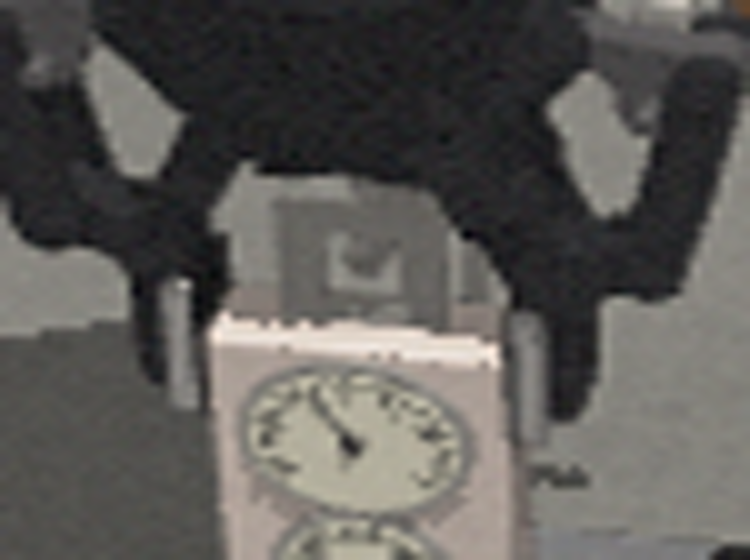

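The hook tip is visible inside the slot at about (365,255) in the crop, centred sideways. I'll compare tip and tab depth to see how far in it is and the vertical margin.

Run:
```python
from h import *
p,d,K,R,t=cam("side"); np.savez("side9.npz",p=p,d=d,K=K,R=R,t=t)
cv2.imwrite(f"pics/side9.png",cv2.resize(p[168:196,245:279,::-1],None,fx=20,fy=20,interpolation=cv2.INTER_NEAREST))
P=cloud(d,K,R,t); sh=np.array([.5948,.0837,0]); a=np.radians(57.9); ex=np.array([np.cos(a),np.sin(a),0])
for v in range(174,192): print(v,' '.join(f"{-((P[v,u]-sh)@ex)*1000:4.0f}/{P[v,u,2]*1000:3.0f}" for u in range(253,271)))
```

```text
174 -263/  1 -261/  2 -262/  2 -267/ -1 -264/  1 -268/ -1 -264/  1    0/191   -2/190   -3/189    9/198    8/198    6/197    8/198   -1/192   56/233   55/233   55/233
175   38/215   38/215   38/215   38/215   37/215   38/216   37/216   36/215   36/215   37/216   13/199   12/198   11/198    0/190   -0/190    1/191   55/231   54/230
176   41/215   40/214   41/215   38/214   38/214   38/214   40/216   40/216   40/216   37/214   40/216   37/214   38/215   37/215   36/214   38/216   55/228   53/227
177   38/211   38/211   39/212   38/211   40/213   41/214   39/213   39/213   38/212   40/214   40/214   39/214   41/215   39/214   40/215   39/214   35/212   54/226
178   39/209   39/209   40/211   39/210   39/210   39/210   39/211   40/211   39/211   39/211   39/212   38/211   40/212   38/211   39/212   41/214   36/210   54/224
179   40/208   40/208   38/207   39/208   33/203  622/637 -247/ -2 -245/ -0   41/210   40/210   39/209   38/209   40/210   39/210   39/210   40/211   39/210 -248/  1
180   41/207   38/205   40/206   41/207   37/204 -239/  0 -241/ -1   37/205   37/205   37/205   27/198  
[... 1187 characters left out ...]
   38/192   38/192   39/193 -215/  0
188   40/188   39/187   38/187   39/188   41/190   40/189   38/188   42/191   39/189   40/190   40/191   40/191   38/189   38/189   40/191   41/192   40/192   30/185
189   39/185   39/185   40/186   39/186   40/187   39/186   39/187   42/189   40/188   40/188   41/189   40/188   39/188   39/188   40/189   41/190   40/189   32/184
190   41/185   40/184   38/183   44/187   39/184   41/185   41/185   39/185   39/185   40/186   40/186   40/186   39/186   41/187   42/188   40/187   40/187   36/184
191   45/185   45/185   43/184   45/185   44/185   43/185   43/185   42/185   42/185   42/185   42/185   42/185   40/184   40/185   39/184   41/186   40/185   39/185
```

View pics/side9.png

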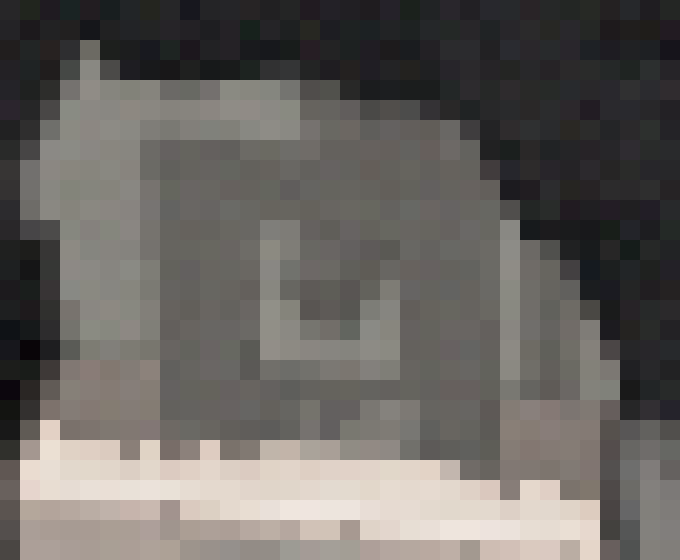

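The tip lies at the tab's plane with about 2 mm clear above and below it and is centred sideways. I'll advance gently in small steps and watch the force.

drive_tool(steps=[0,0.0015,0,0,0,0,1,0,0.0015,0,0,0,0,1,0,0.0015,0,0,0,0,1,0,0.0015,0,0,0,0,1,0,0,0,0,0,0,1,0,0,0,0,0,0,1])

```text
clock: 11.8
eef_pos: [0.5778, 0.0589, 0.2284]
tool_rot: [0.276, 0.961, -0.0, -0.0]
ft_force: [-0.5, 0.5, -1.7]
grip_width: 0.055
```

drive_tool(steps=[0,0.0015,0,0,0,0,1,0,0.0015,0,0,0,0,1,0,0.0015,0,0,0,0,1,0,0.0015,0,0,0,0,1,0,0,0,0,0,0,1,0,0,0,0,0,0,1])

```text
clock: 12.3
eef_pos: [0.581, 0.064, 0.2284]
tool_rot: [0.277, 0.961, -0.0, -0.0]
ft_force: [0.5, -0.5, -0.9]
grip_width: 0.055
```

```bash
python3 plan.py 0.5948 0.0837 0.2285 147.9;python3 - <<'E'
from h import *
p,d,K,R,t=cam("side")
cv2.imwrite(f"pics/side10.png",cv2.resize(p[150:210,230:290,::-1],None,fx=10,fy=10,interpolation=cv2.INTER_CUBIC))
E
```

```text
tcp [0.581  0.064  0.2284] x-yaw 147.9 ztool [-0. -0. -1.] j [ 0.11   0.447  0.103  1.226 -0.    -0.901] F [ 0.54 -0.53 -0.88] w 0.055 t 12.3
turn(tool) deg [-0. -0. -0.]  shift mm before turn [-1.3 24.1 -0.1]  after turn [-1.3 24.1 -0.1]
```

View pics/side10.png

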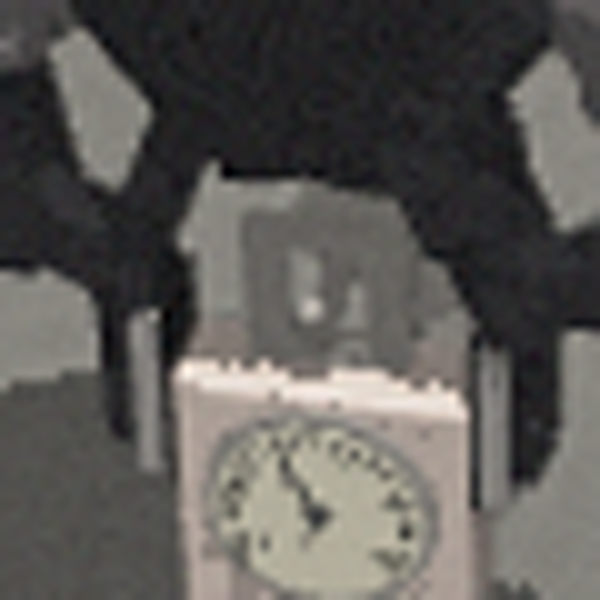

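The tip has come through the slot and shows as a bright point at (312,305) in front of the tab, with no meaningful force. Continuing.

drive_tool(steps=[0,0.002,0,0,0,0,1,0,0.002,0,0,0,0,1,0,0.002,0,0,0,0,1,0,0.002,0,0,0,0,1,0,0,0,0,0,0,1,0,0,0,0,0,0,1])

```text
clock: 12.85
eef_pos: [0.5852, 0.0708, 0.2284]
tool_rot: [0.276, 0.961, -0.0, -0.0]
ft_force: [0.2, 0.6, -1.7]
grip_width: 0.0552
```

drive_tool(steps=[0,0.0015,0,0,0,0,1,0,0.0015,0,0,0,0,1,0,0.001,0,0,0,0,1,0,0.001,0,0,0,0,1,0,0,0,0,0,0,1,0,0,0,0,0,0,1])

```text
clock: 13.35
eef_pos: [0.5878, 0.075, 0.2284]
tool_rot: [0.277, 0.961, -0.0, -0.0]
ft_force: [0.2, -0.4, -2.7]
grip_width: 0.0552
```

```bash
python3 plan.py 0.5948 0.0837 0.2285 147.9;python3 - <<'E'
from h import *
p,d,K,R,t=cam("side"); np.savez("side11.npz",p=p,d=d,K=K,R=R,t=t)
cv2.imwrite(f"pics/side11.png",cv2.resize(p[140:210,230:300,::-1],None,fx=8,fy=8,interpolation=cv2.INTER_CUBIC))
P=cloud(d,K,R,t); sh=np.array([.5948,.0837,0]); a=np.radians(57.9); ex=np.array([np.cos(a),np.sin(a),0])
for v in range(166,186): print(v,' '.join(f"{-((P[v,u]-sh)@ex)*1000:4.0f}/{P[v,u,2]*1000:3.0f}" for u in range(253,273)))
E
```

```text
tcp [0.5878 0.075  0.2284] x-yaw 147.89 ztool [-1.e-04 -1.e-04 -1.e+00] j [ 0.127  0.463  0.128  1.235 -0.    -0.884] F [ 0.22 -0.42 -2.68] w 0.0552 t 13.35
turn(tool) deg [-0.01 -0.   -0.01]  shift mm before turn [-1.3 11.1 -0.1]  after turn [-1.3 11.1 -0.1]
166 -297/  2 -297/  2 -303/ -1 -301/  0 -301/  1 -304/ -1 -303/ -0 -304/ -0 -302/  1 -307/ -2   -5/206   -2/209   -2/208   -3/208  -15/200  -17/199  -16/200 -311/ -2  -67/166   28/231
167 -300/ -3 -295/  1 -298/ -1   13/215   13/215   11/214   14/216   12/215   10/214   10/214   10/215   11/215    0/208   -2/207   -3/206   -3/207   -3/207 -304/ -0  -67/163   29/229
168 -293/ -2 -290/  1 -294/ -1   15/214   14/213   14/214   14/214   16/216   14/214   14/215   13/214   12/214   13/215   14/216   11/214   12/215   13/216   12/215   12/215   11/215
169 -286/ -0 -288/ -1 -287/  0   14/211   13/211   14/212   14/212   17/214   15/213   14/212   16/214   15/214   14/213   14/214   16/215   15/214   14/214   15/215   14/215   12/213
170 -279/  1 -277/  3 -284/ -1   13/208   15/210   15/210   15/210   15/210   13/210   15/211   14/211  
[... 2139 characters left out ...]
/183   17/185   16/184   16/185   39/202   39/202   38/202   32/198   15/185   16/186   14/185   13/184   14/185   14/186   16/187   13/186   16/188
183   22/186   21/185   21/185   19/184   20/185   19/184   22/187   37/198   37/199   36/198   18/185   15/183   18/186   17/185   17/185   17/185   15/184   16/185   16/185   16/185
184   22/184   22/183   23/185   21/183   23/185   22/184   22/185   21/184   37/196   22/185   21/185   22/186   19/184   21/185   20/185   21/186   19/185   20/186   19/185   17/184
185   25/183   25/184   22/181   22/182   23/182   23/183   23/183   22/182   22/183   22/183   21/183   24/185   24/185   21/183   22/184   22/185   23/185   21/184   23/186   22/185
```

View pics/side11.png

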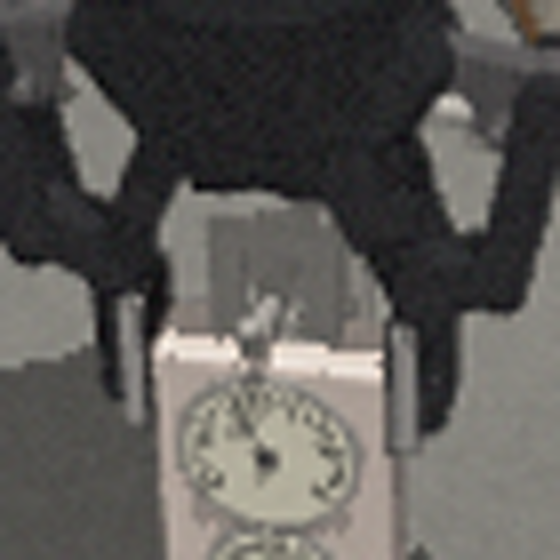

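The hook arm runs through the slot, and the shoulder is about 11 mm behind the tab. Next I'll feel for the hook height by lowering, with about 9.5 mm expected.

drive_tool(steps=[0,0,0.002,0,0,0,1,0,0,0.002,0,0,0,1,0,0,0.0015,0,0,0,1,0,0,0.001,0,0,0,1,0,0,0,0,0,0,1,0,0,0,0,0,0,1])

```text
clock: 13.9
eef_pos: [0.5877, 0.0749, 0.2217]
tool_rot: [0.277, 0.961, -0.0, -0.0]
ft_force: [0.7, 0.2, -3.2]
grip_width: 0.0547
```

drive_tool(steps=[0,0,0.0005,0,0,0,1,0,0,0.0005,0,0,0,1,0,0,0,0,0,0,1,0,0,0,0,0,0,1])

```text
clock: 14.23
eef_pos: [0.5878, 0.0749, 0.2209]
tool_rot: [0.277, 0.961, -0.0, -0.0]
ft_force: [-0.1, 0.3, -1.6]
grip_width: 0.0556
```

drive_tool(steps=[0,0,0.0005,0,0,0,1,0,0,0.0005,0,0,0,1,0,0,0,0,0,0,1,0,0,0,0,0,0,1])

```text
clock: 14.57
eef_pos: [0.5878, 0.0749, 0.2198]
tool_rot: [0.277, 0.961, -0.0, -0.0]
ft_force: [0.3, -0.2, -2.1]
grip_width: 0.0549
```

drive_tool(steps=[0,0,0.0005,0,0,0,1,0,0,0,0,0,0,1,0,0,0,0,0,0,1])

```text
clock: 14.82
eef_pos: [0.5878, 0.0749, 0.2194]
tool_rot: [0.277, 0.961, -0.0, -0.0]
ft_force: [1.1, 0.8, -2.1]
grip_width: 0.055
```

drive_tool(steps=[0,0,0.0005,0,0,0,1,0,0,0,0,0,0,1,0,0,0,0,0,0,1])

```text
clock: 15.07
eef_pos: [0.5878, 0.0749, 0.2189]
tool_rot: [0.277, 0.961, -0.0, -0.0]
ft_force: [-0.5, -0.4, -2.0]
grip_width: 0.0549
```

drive_tool(steps=[0,0,0.0005,0,0,0,1,0,0,0,0,0,0,1,0,0,0,0,0,0,1])

```text
clock: 15.32
eef_pos: [0.5879, 0.0749, 0.2184]
tool_rot: [0.277, 0.961, 0.0, 0.0]
ft_force: [0.3, 0.5, -1.7]
grip_width: 0.0553
```

drive_tool(steps=[0,0,0.0005,0,0,0,1,0,0,0,0,0,0,1,0,0,0,0,0,0,1])

```text
clock: 15.57
eef_pos: [0.5879, 0.0749, 0.2182]
tool_rot: [0.277, 0.961, 0.0, 0.0]
ft_force: [-0.4, 0.5, 0.2]
grip_width: 0.0552
```

drive_tool(steps=[0,0,0.0005,0,0,0,1,0,0,0,0,0,0,1,0,0,0,0,0,0,1])

```text
clock: 15.82
eef_pos: [0.588, 0.0749, 0.218]
tool_rot: [0.277, 0.961, 0.0, 0.0]
ft_force: [-1.6, -0.6, 3.0]
grip_width: 0.0554
```

drive_tool(steps=[0,0,0.0005,0,0,0,1,0,0,0,0,0,0,1,0,0,0,0,0,0,1])

```text
clock: 16.07
eef_pos: [0.588, 0.0749, 0.2178]
tool_rot: [0.277, 0.961, 0.0, 0.001]
ft_force: [-1.8, -0.5, 5.2]
grip_width: 0.0549
```

Contact felt at TCP z≈0.2183, which puts the arm axis at about 0.196, in line with the cameras. I'll lift about 2 mm clear of the arm and slide toward the shoulder.

drive_tool(steps=[0,0,-0.0015,0,0,0,1,0,0,-0.0015,0,0,0,1,0,0.0015,0,0,0,0,1,0,0.0015,0,0,0,0,1,0,0.0015,0,0,0,0,1,0,0.0015,0,0,0,0,1,0,0,0,0,0,0,1,0,0,0,0,0,0,1])

```text
clock: 16.73
eef_pos: [0.591, 0.0801, 0.2197]
tool_rot: [0.277, 0.961, -0.0, -0.0]
ft_force: [0.8, -0.0, -2.3]
grip_width: 0.0552
```

drive_tool(steps=[0,0.0005,0,0,0,0,1,0,0.0005,0,0,0,0,1,0,0,0,0,0,0,1,0,0,0,0,0,0,1])

```text
clock: 17.07
eef_pos: [0.5915, 0.0808, 0.22]
tool_rot: [0.277, 0.961, -0.0, 0.0]
ft_force: [-0.6, -0.2, -2.0]
grip_width: 0.0551
```

```bash
python3 plan.py 0.5948 0.0837 0.2195 147.9
```

```text
tcp [0.5915 0.0808 0.22  ] x-yaw 147.89 ztool [ 1.e-04 -0.e+00 -1.e+00] j [ 0.136  0.477  0.127  1.221 -0.    -0.875] F [-0.64 -0.19 -1.96] w 0.0551 t 17.07
turn(tool) deg [ 0.    0.01 -0.01]  shift mm before turn [-1.2  4.2  0.5]  after turn [-1.2  4.2  0.5]
```

drive_tool(steps=[0,0.0005,0,0,0,0,1,0,0.0005,0,0,0,0,1,0,0.0005,0,0,0,0,1,0,0,0,0,0,0,1,0,0,0,0,0,0,1])

```text
clock: 17.48
eef_pos: [0.5924, 0.0821, 0.2199]
tool_rot: [0.277, 0.961, 0.0, 0.0]
ft_force: [-0.1, -0.9, -1.8]
grip_width: 0.055
```

drive_tool(steps=[0,0.0005,0,0,0,0,1,0,0,0,0,0,0,1,0,0,0,0,0,0,1])

```text
clock: 17.73
eef_pos: [0.5926, 0.0825, 0.2199]
tool_rot: [0.277, 0.961, -0.0, -0.0]
ft_force: [0.6, 0.7, -2.6]
grip_width: 0.0546
```

drive_tool(steps=[0,0.0005,0,0,0,0,1,0,0,0,0,0,0,1,0,0,0,0,0,0,1])

```text
clock: 17.98
eef_pos: [0.5929, 0.083, 0.2199]
tool_rot: [0.277, 0.961, 0.0, 0.0]
ft_force: [0.3, -0.2, -2.6]
grip_width: 0.0555
```

drive_tool(steps=[0,0.0005,0,0,0,0,1,0,0,0,0,0,0,1,0,0,0,0,0,0,1])

```text
clock: 18.23
eef_pos: [0.5931, 0.0834, 0.2199]
tool_rot: [0.277, 0.961, -0.0, 0.0]
ft_force: [0.2, -0.2, -2.8]
grip_width: 0.0551
```

drive_tool(steps=[0,0.0005,0,0,0,0,1,0,0,0,0,0,0,1,0,0,0,0,0,0,1])

```text
clock: 18.48
eef_pos: [0.5934, 0.0838, 0.2199]
tool_rot: [0.277, 0.961, 0.0, -0.0]
ft_force: [-0.2, 0.4, -1.5]
grip_width: 0.055
```

drive_tool(steps=[0,0.0005,0,0,0,0,1,0,0,0,0,0,0,1,0,0,0,0,0,0,1])

```text
clock: 18.73
eef_pos: [0.5937, 0.0842, 0.2199]
tool_rot: [0.277, 0.961, 0.0, 0.0]
ft_force: [-0.5, 0.2, -1.9]
grip_width: 0.0551
```

drive_tool(steps=[0,0.0005,0,0,0,0,1,0,0,0,0,0,0,1,0,0,0,0,0,0,1])

```text
clock: 18.98
eef_pos: [0.5939, 0.0846, 0.2199]
tool_rot: [0.277, 0.961, -0.0, -0.0]
ft_force: [-0.7, -0.1, -1.7]
grip_width: 0.055
```

drive_tool(steps=[0,0.0005,0,0,0,0,1,0,0,0,0,0,0,1,0,0,0,0,0,0,1])

```text
clock: 19.23
eef_pos: [0.5939, 0.0846, 0.2199]
tool_rot: [0.277, 0.961, -0.0, -0.0]
ft_force: [-1.7, -2.7, -0.8]
grip_width: 0.0552
```

The shoulder contact is felt, about 3 N along the hook, and motion has stopped. Now I'll lower onto the arm.

drive_tool(steps=[0,0,0.0005,0,0,0,1,0,0,0.0005,0,0,0,1,0,0,0,0,0,0,1,0,0,0,0,0,0,1])

```text
clock: 19.57
eef_pos: [0.594, 0.0846, 0.2189]
tool_rot: [0.277, 0.961, -0.0, -0.0]
ft_force: [-2.5, -4.8, -0.9]
grip_width: 0.0549
```

drive_tool(steps=[0,0,0.0005,0,0,0,1,0,0,0,0,0,0,1,0,0,0,0,0,0,1])

```text
clock: 19.82
eef_pos: [0.594, 0.0847, 0.2184]
tool_rot: [0.277, 0.961, -0.0, -0.0]
ft_force: [-2.8, -3.3, 0.7]
grip_width: 0.0548
```

drive_tool(steps=[0,0,0.0005,0,0,0,1,0,0,0,0,0,0,1,0,0,0,0,0,0,1])

```text
clock: 20.07
eef_pos: [0.5941, 0.0846, 0.2182]
tool_rot: [0.277, 0.961, -0.0, 0.0]
ft_force: [-2.3, -4.6, 1.8]
grip_width: 0.0551
```

```bash
python3 plan.py 0.5948 0.0837 0.2195 147.9;python3 - <<'E'
from h import *
p,d,K,R,t=cam("side"); np.savez("side12.npz",p=p,d=d,K=K,R=R,t=t)
cv2.imwrite(f"pics/side12.png",cv2.resize(p[140:230,230:310,::-1],None,fx=7,fy=6,interpolation=cv2.INTER_CUBIC))
E
```

```text
tcp [0.5941 0.0846 0.2182] x-yaw 147.87 ztool [-0.e+00 -8.e-04 -1.e+00] j [ 1.420e-01  4.840e-01  1.340e-01  1.221e+00 -1.000e-03 -8.680e-01] F [-2.25 -4.64  1.77] w 0.0551 t 20.07
turn(tool) deg [-0.04  0.02 -0.03]  shift mm before turn [-1.1 -0.4 -1.3]  after turn [-1.1 -0.4 -1.3]
```

View pics/side12.png

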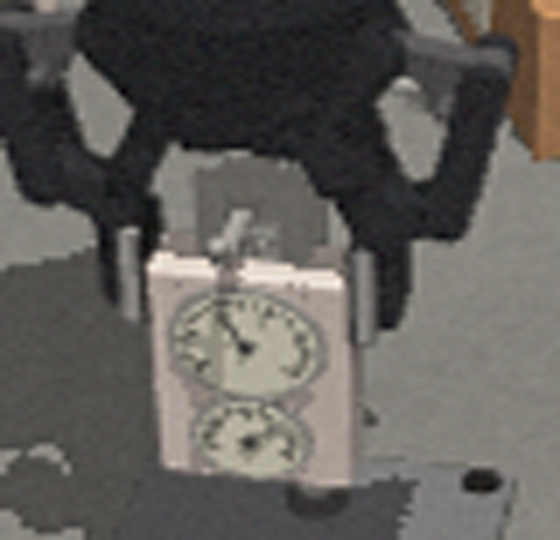

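Seated: about 4 N is now carried by the hook and about 5 N pushes on the shoulder. The tip shows in front of the tab at (232,230). I'll ease the push slightly, then open slowly.

drive_tool(steps=[0,-0.0004,0,0,0,0,1,0,0,0,0,0,0,1])

```text
clock: 20.28
eef_pos: [0.594, 0.0846, 0.2182]
tool_rot: [0.277, 0.961, 0.0, 0.0]
ft_force: [-2.7, -3.3, 2.0]
grip_width: 0.055
```

drive_tool(steps=[0,0,0,0,0,0,-0.28,0,0,0,0,0,0,-0.33,0,0,0,0,0,0,-0.37,0,0,0,0,0,0,-0.42,0,0,0,0,0,0,-0.47,0,0,0,0,0,0,-0.52,0,0,0,0,0,0,-0.6,0,0,0,0,0,0,-0.7])

```text
clock: 20.95
eef_pos: [0.5941, 0.0849, 0.2179]
tool_rot: [0.277, 0.961, 0.0, 0.0]
ft_force: [-0.7, 0.4, 0.2]
grip_width: 0.0728
```

drive_tool(steps=[0,0,0,0,0,0,-0.8,0,0,0,0,0,0,-0.9,0,0,0,0,0,0,-1,0,0,0,0,0,0,-1,0,0,0,0,0,0,-1,0,0,0,0,0,0,-1])

```text
clock: 21.45
eef_pos: [0.594, 0.0847, 0.2179]
tool_rot: [0.277, 0.961, 0.0, 0.0]
ft_force: [0.5, 0.4, -0.3]
grip_width: 0.0853
```

```bash
python3 plan.py 0.5948 0.0837 0.2195 147.9;python3 - <<'E'
from h import *
p,d,K,R,t=cam("side"); np.savez("side13.npz",p=p,d=d,K=K,R=R,t=t)
cv2.imwrite(f"pics/side13.png",cv2.resize(p[140:230,220:310,::-1],None,fx=7,fy=6,interpolation=cv2.INTER_CUBIC))
E
```

```text
tcp [0.594  0.0847 0.2179] x-yaw 147.89 ztool [ 0.  0. -1.] j [ 0.142  0.484  0.133  1.22   0.    -0.869] F [ 0.53  0.4  -0.29] w 0.0853 t 21.45
turn(tool) deg [ 0.    0.   -0.01]  shift mm before turn [-1.2 -0.4 -1.6]  after turn [-1.2 -0.4 -1.6]
```

View pics/side13.png

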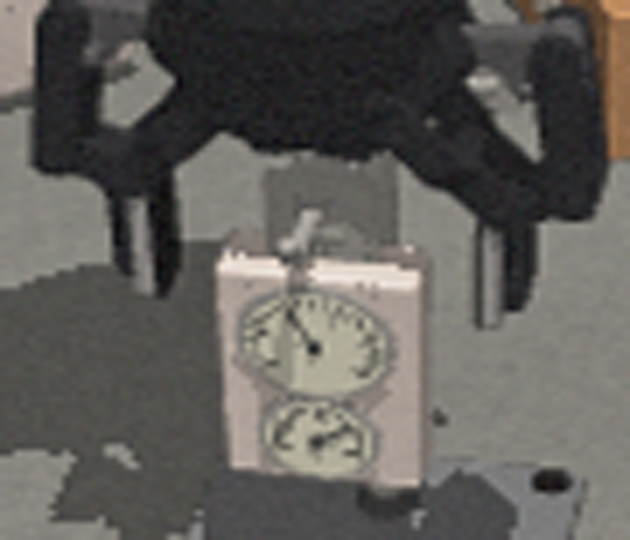

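The fingers are clear and the instrument hangs on its own. Retracting straight up.

drive_tool(steps=[0,0,-0.005,0,0,0,-1,0,0,-0.01,0,0,0,-1,0,0,-0.015,0,0,0,-1,0,0,-0.015,0,0,0,-1,0,0,-0.02,0,0,0,-1,0,0,-0.02,0,0,0,-1,0,0,-0.02,0,0,0,-1,0,0,-0.02,0,0,0,-1])

```text
clock: 22.17
eef_pos: [0.5939, 0.0847, 0.3452]
tool_rot: [0.277, 0.961, 0.0, 0.001]
ft_force: [0.9, 0.1, 0.9]
grip_width: 0.0853
```

drive_tool(steps=[0,-0.01,-0.01,0,0,0,-1,0,-0.02,0,0,0,0,-1,0,-0.03,0,0,0,0,-1,0,-0.03,0,0,0,0,-1,0,-0.03,0,0,0,0,-1,0,-0.03,0,0,0,0,-1,0,-0.02,0,0,0,0,-1,0,0,0,0,0,0,-1])

```text
clock: 22.83
eef_pos: [0.5011, -0.0624, 0.3537]
tool_rot: [0.279, 0.96, -0.001, 0.0]
ft_force: [-0.0, -0.6, 0.1]
grip_width: 0.0855
```

Run:
```python
from h import *
for n in("side","top"):
    p,d,K,R,t=cam(n); np.savez(n+"14.npz",p=p,d=d,K=K,R=R,t=t); cv2.imwrite(f"pics/{n}14.png",p[:,:,::-1])
o=bot.get_obs(); print(o["eef_pos"],o["clock"])
```

```text
[ 0.50300632 -0.0601222   0.35350297] 22.9333
```

View pics/side14.png

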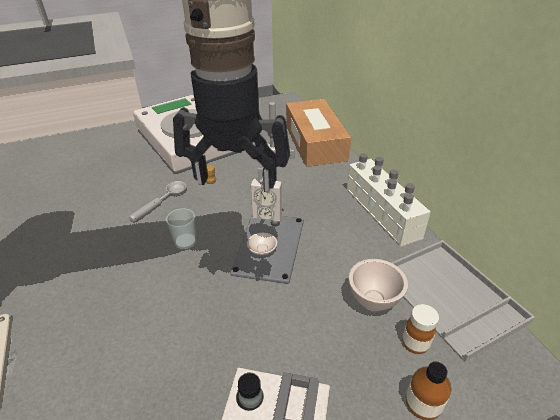

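View pics/top14.png

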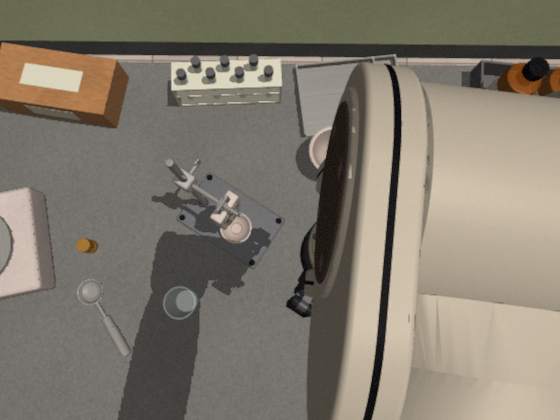

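The instrument hangs on the hook with its dials outward at about (264,200) in the side view. In the top view it sits against the shoulder at about (225,205). I'll move the arm further off and measure seating, tilt and stillness.

drive_tool(steps=[0,-0.02,0,0,0,0,-1,0,-0.03,0,0,0,0,-1,0,-0.03,0,0,0,0,-1,0,-0.02,0,0,0,0,-1,0,0,0,0,0,0,-1,0,0,0,0,0,0,-1])

```text
clock: 23.43
eef_pos: [0.4507, -0.144, 0.3531]
tool_rot: [0.277, 0.961, 0.0, 0.0]
ft_force: [-0.3, -0.3, -0.1]
grip_width: 0.0853
```

Run:
```python
from h import *
sh=np.array([.5948,.0837,0]); a=np.radians(57.9); ex=np.array([np.cos(a),np.sin(a),0]); ey=np.array([-ex[1],ex[0],0])
def meas():
  for n in("side","top"):
    p,d,K,R,t=cam(n); np.savez(n+"15.npz",p=p,d=d,K=K,R=R,t=t); P=cloud(d,K,R,t)
    L=np.stack([(P-sh)@ex,(P-sh)@ey,P[...,2]],-1)
    near=(abs(L[...,1])<.033)&(L[...,0]>-.02)&(L[...,0]<.015)
    if n=="side":
        k=near&(L[...,2]>.1)&(L[...,2]<.165)&(L[...,0]<-.005); q=L[k]
        f=np.linalg.lstsq(np.c_[q[:,1],q[:,2]-.14,np.ones(len(q))],q[:,0],rcond=None)[0]; print(n,len(q),"front x",f[2].round(4),"yaw",np.degrees(f[0]).round(2),"pitch",np.degrees(f[1]).round(2))
        k=near&(L[...,2]>.184)&(L[...,2]<.203)&(abs(L[...,1])>.006)&(abs(L[...,1])<.014); q=L[k]; print("tab front x",np.median(q[:,0]).round(4),len(q))
        v,u=np.where(near&(L[...,2]>.092)&(L[...,2]<.176)); r=cv2.minAreaRect(np.c_[u,v].astype(np.float32)); print("img rect",r)
    else:
        k=near&(L[...,2]>.163)&(L[...,2]<.185); q=L[k]; print(n,"casetop",len(q),"z",np.median(q[:,2]).round(4),"x",np.percentile(q[:,0],[2,98]).round(4),"y",np.percentile(q[:,1],[2,98]).round(4))
        if len(q)>30:
            k=abs(L[...,0]+.002)<.013; 
            f=np.linalg.lstsq(np.c_[q[:,0],q[:,1],np.ones(len(q))],q[:,2],rcond=None)[0]; print("top slopes deg x,y",np.degrees(f[:2]).round(2))
meas(); meas()
z=np.load("side15.npz")['p']; cv2.imwrite("pics/side15.png",cv2.resize(z[130:250,210:320,::-1],None,fx=5,fy=5,interpolation=cv2.INTER_CUBIC))
z=np.load("top15.npz")['p']; cv2.imwrite("pics/top15.png",cv2.resize(z[150:260,150:290,::-1],None,fx=5,fy=5,interpolation=cv2.INTER_CUBIC))
```

```text
side 238 front x -0.0129 yaw -4.86 pitch 1.69
tab front x -0.0024 21
img rect ((266.0, 200.5), (39.0, 30.0), 90.0)
top casetop 364 z 0.1747 x [-0.0149  0.0082] y [-0.0279  0.0262]
top slopes deg x,y [11.91 -0.09]
side 240 front x -0.0128 yaw -4.48 pitch 1.99
tab front x -0.0028 17
img rect ((266.0, 200.5), (39.0, 30.0), 90.0)
top casetop 364 z 0.1748 x [-0.0148  0.0081] y [-0.0279  0.0261]
top slopes deg x,y [13.61  0.55]
```

View pics/side15.png

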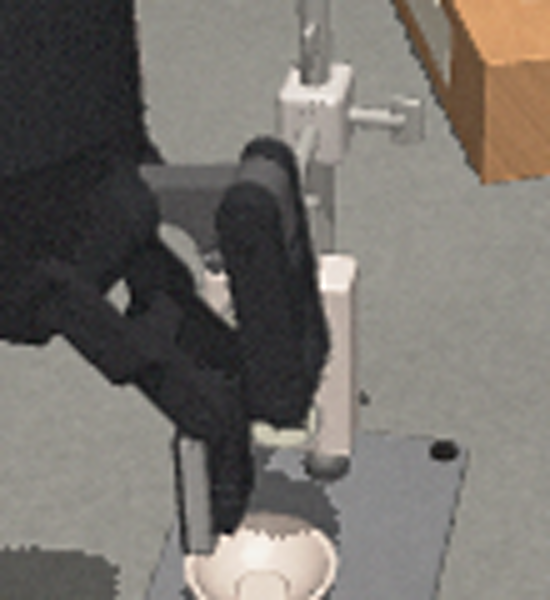

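View pics/top15.png

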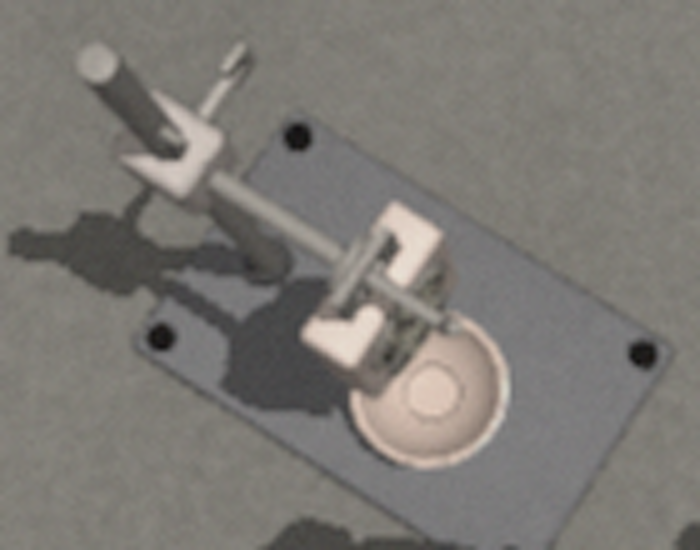

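The arm still blocks the side view, so I'll move it back toward the base.

drive_tool(steps=[0.02,-0.0125,0,0,0,0,-1,0.03,-0.019,0,0,0,0,-1,0.03,-0.019,0,0,0,0,-1,0.02,-0.0125,0,0,0,0,-1,0,0,0,0,0,0,-1,0,0,0,0,0,0,-1])

```text
clock: 24.13
eef_pos: [0.3321, -0.1437, 0.3534]
tool_rot: [0.276, 0.961, 0.0, 0.001]
ft_force: [0.6, -0.0, -0.6]
grip_width: 0.0855
```

Run:
```python
from h import *
sh=np.array([.5948,.0837,0]); a=np.radians(57.9); ex=np.array([np.cos(a),np.sin(a),0]); ey=np.array([-ex[1],ex[0],0])
p,d,K,R,t=cam("side"); np.savez("side16.npz",p=p,d=d,K=K,R=R,t=t); P=cloud(d,K,R,t)
L=np.stack([(P-sh)@ex,(P-sh)@ey,P[...,2]],-1)
near=(abs(L[...,1])<.033)&(L[...,0]>-.02)&(L[...,0]<.015)
k=near&(L[...,2]>.1)&(L[...,2]<.165)&(L[...,0]<-.008)&(abs(L[...,1])<.024); q=L[k]
f=np.linalg.lstsq(np.c_[q[:,1],q[:,2]-.14,np.ones(len(q))],q[:,0],rcond=None)[0]; print(len(q),"front x",f[2].round(4),"yaw",np.degrees(f[0]).round(2),"pitch",np.degrees(f[1]).round(2))
k=near&(L[...,2]>.184)&(L[...,2]<.203)&(abs(L[...,1])>.006)&(abs(L[...,1])<.014)&(L[...,0]>-.01); q=L[k]; print("tab front x",np.median(q[:,0]).round(4),len(q))
cv2.imwrite("pics/side16.png",cv2.resize(p[130:250,210:320,::-1],None,fx=5,fy=5,interpolation=cv2.INTER_CUBIC))
print(bot.get_obs()["clock"])
```

```text
642 front x -0.0139 yaw -1.24 pitch -0.75
tab front x -0.003 72
24.1833
```

View pics/side16.png

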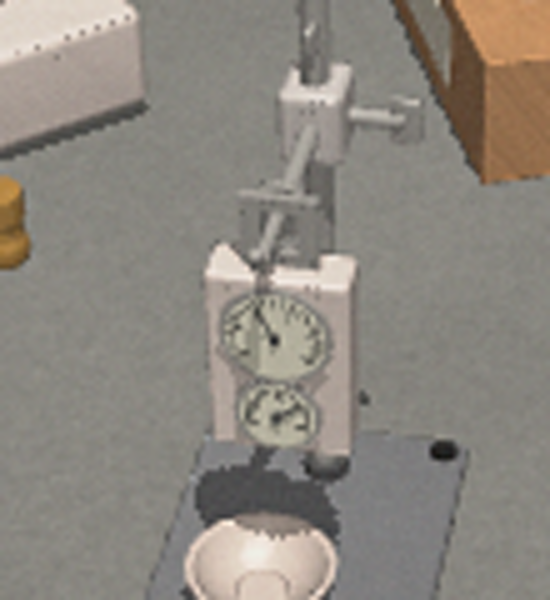

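Comparing the tab's position now with its position while pressed against the shoulder (side12), and checking the top view for any gap.

Run:
```python
from h import *
sh=np.array([.5948,.0837,0]); a=np.radians(57.9); ex=np.array([np.cos(a),np.sin(a),0]); ey=np.array([-ex[1],ex[0],0])
for n in("side12","side13","side16"):
    z=np.load(n+".npz"); P=cloud(z['d'],z['K'],z['R'],z['t']); L=np.stack([(P-sh)@ex,(P-sh)@ey,P[...,2]],-1)
    k=(L[...,2]>.184)&(L[...,2]<.203)&(abs(L[...,1])>.0055)&(abs(L[...,1])<.0155)&(abs(L[...,0]+.003)<.006); q=L[k]
    c=(L[...,2]>.105)&(L[...,2]<.165)&(abs(L[...,1])<.024)&(abs(L[...,0]+.014)<.006); r=L[c]
    f=np.linalg.lstsq(np.c_[r[:,1],r[:,2]-.14,np.ones(len(r))],r[:,0],rcond=None)[0]
    e=(L[...,2]>.1)&(L[...,2]<.16)&(abs(L[...,0]+.014)<.006)&(abs(L[...,1])<.035)
    print(n,"tab",q[:,0].mean().round(4),len(q),"front",f[2].round(4),"yaw/pitch",np.degrees(f[:2]).round(2),"y ext",np.percentile(L[e][:,1],[1,99]).round(4))
# roll from side edges in image: left/right edges of case front
z=np.load("side16.npz"); g=z['p'].astype(int); K,R,t=z['K'],z['R'],z['t']; P=cloud(z['d'],K,R,t); L=np.stack([(P-sh)@ex,(P-sh)@ey,P[...,2]],-1)
case=(L[...,2]>.095)&(L[...,2]<.17)&(abs(L[...,0]+.006)<.015)&(abs(L[...,1])<.04)
zz=[];yl=[];yr=[]
for v in range(190,216):
    u=np.where(case[v])[0]
    if len(u)>10:
        cc=-R.T@t
        for uu,o in((u[0]-.5,yl),(u[-1]+.5,yr)):
            dd=unproj(uu,v,1,K,R,t)[0]-cc; s=(-.0139-(cc-sh)@ex)/(dd@ex); q=cc+dd*s; o.append(((q-sh)@ey,q[2]))
for o in(yl,yr):
    o=np.array(o); m=np.polyfit(o[:,1],o[:,0],1); print("edge roll deg",np.degrees(m[0]).round(2),len(o),o[:,0].mean().round(4))
z=np.load("top15.npz")['p']; cv2.imwrite("pics/top15b.png",cv2.resize(z[185:230,205:250,::-1],None,fx=13,fy=13,interpolation=cv2.INTER_CUBIC))
```

```text
side12 tab -0.0028 80 front -0.0138 yaw/pitch [-1.25 -0.53] y ext [-0.0315  0.0297]
side13 tab -0.0028 80 front -0.0138 yaw/pitch [-1.33 -0.68] y ext [-0.0255  0.0287]
side16 tab -0.0027 84 front -0.0139 yaw/pitch [-1.2  -0.74] y ext [-0.0255  0.0288]
edge roll deg -0.65 26 0.0284
edge roll deg -0.56 26 -0.0307
```

View pics/top15b.png

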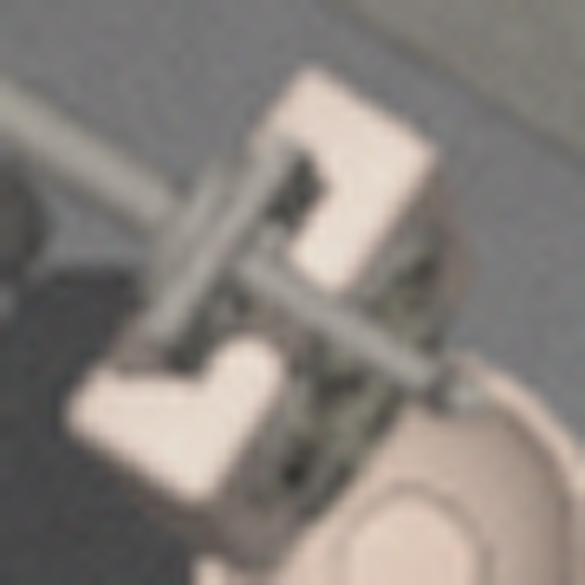

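The tab lies flush on the shoulder (no visible gap at about 215,250 in the crop), in the same place as when it was pressed there, and the case is upright within about 1°. Handing in.

```bash
python3 -c "
from workcell import job_done
print(job_done())"
```

```text
the job is handed in; nothing more can be done
None
```

The thermo-hygrometer is hanging on the lab stand's hook with its dials facing outward and its tab against the round shoulder. The job is handed in, at about 24 s of the 72 s allowed.

**What I did:**
- I gripped the case across its width, lifted it out of the cradle and turned it 90°.
- I threaded the slot over the hook tip, using the camera to centre it with about 2 mm clear above and below.
- I lowered it until it touched the arm. That put the arm's axis at about 196 mm, 9 mm below nominal, while the cameras had said about 197 mm.
- I lifted it about 2 mm, slid it back until it met the shoulder, lowered it onto the arm and released it. The largest contact force I saw was about 8 N, while feeling for the height.

**Last checks:**
- **Seating:** the tab stayed within 0.1 mm of where it was while pressed on the shoulder, and the top view shows no gap.
- **Upright:** measured pitch is about 0.7° and roll about 0.6°. The yaw reading of about 1.2° was already there while it was gripped; that and the tilt are about as small as the cameras can resolve.
- **Still:** the front face read the same before and after the arm withdrew.
- **Robot clear:** the gripper is open, reads no force and is well away from the stand. The other bench items look undisturbed.

**Failed or disagreed:** two earlier tilt readings were unusable. The arm blocked the side view, and the top-view slope picked up other surfaces, so I moved the arm back and measured again from the side. The seated tab also read about 1 mm further back than my first estimate of the shoulder position, within the 2 mm calibration. I relied on the felt contact there.

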